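Set a glass beaker under the wax dispenser's tap

ROBOT

A 7-joint arm with a two-finger parallel gripper is mounted at the origin on the work surface. World frame = base frame: x ahead of the robot, y to its left, z up, the work surface at z = 0. Lengths are in mm, angles in rad, forces in N, time in s.
With the tool pointing down it reaches from about 425 to 950 mm from the base axis. Payload 4.7 kg.
Tool frame: the origin (TCP) lies between the finger pads; the fingertips stand env.tip_reach ahead of it and the grasp point (between the pads) lies 8 mm behind it (env.tip_reach is the distance from the TCP to the fingertips, in mm); z points along the fingers, y is the direction in which the jaws open and shut (so a half turn about z gives the same grasp; the last joint's range is limited). The gripper opens to 87 mm and grips with 3 to 60 N. Pads are 19 mm wide; open, the fingers measure 117 mm over their backs; the gripper's body (75 mm by 190 mm) begins 51 mm behind the grasp point.
Start: joints at [-1.226, 0.469, -0.049, 1.532, 0.024, 1.141, -0.082], TCP at [246.441, 628.422, 233.573] pointing down, gripper open.
Joint ranges: [-2.59, 2.59], [-0.33, 1.99], [-1.39, 1.29], [0.1, 2.45], [-1.04, 4.18], [0.21, 1.99], [-2.66, 2.66]. Speed limits (rad/s): [2.57, 2.57, 3.14, 3.14, 3.14, 3.14, 3.14].

INTERFACE

Orientations are given as a rotation vector (axis times angle).
In Python, from bench import sense, viewer, env gives the robot as it stands.
- The arm moves only by the tool arm_command, never from a script. Its argument "rows" is a list that holds one entry, the list of rows, each a list of 7 numbers: the closure, from 0 (fully open) to 1 (shut), then the shift along the tool's x, y, z in m, then the turn, a rotation vector about the tool's x, y, z in degrees. In form: [[[gripper, dx, dy, dz, rx, ry, rz], ...]]. A call has 1 to 5 rows; each row shifts and turns the commanded pose from where the row before left it, along the tool's axes as they then stand; what a row does not reach is not made up. A row lasts 1/10 s, in which the tool goes at most 50 mm and 8.59 degrees, less where a joint would pass 70% of its speed; a pose out of reach is approached as far as the arm can. A call is refused whole if a number of a shift passes 0.05 or a number of a turn 8.59, either way. A call with a gripper value outside its range is refused whole. The fingers move at their own pace and stop on an object; the grip force is fixed at half the most. Time passes only in rows, so rows that do not move let the fingers close. It gives the time, the measured TCP pose, the force and the opening at its end, in the units of the state.
- sense(): the state, without advancing time (a new reading comes with each control period).
- viewer.read_camera(name): name is "scene" or "side" or "wrist"; returns a dict with "pixels" (480x640x3 uint8, red, green, blue), "intrinsics" (3x3 intrinsics, pixels), "dist" ([k1, k2, p1, p2, k3] as OpenCV has them; the pictures are not rectified), "extrinsics" (4x4, takes a point from camera to world coordinates). Camera axes: x right, y down, z forward; pixel columns grow to the right and rows downward; lengths in mm; the calibration is good to about 2 mm. A picture is of the moment at which its call begins. There is no depth.
- env.finish_job(): hands the job in, once; it reports no verdict.
The state is a dict: "t": time; "qpos": joint angles; "joint_vel": joint speeds; "effort": joint torques, N m; "eef_pos": TCP position; "eef_rot": TCP orientation; "wrist_force": force on the tool from outside, world axes, zero at the start; "torque": the same for the moment, N m; "gripper_width": finger opening in mm.
Only numpy, scipy, OpenCV 4.12 (cv2) and the standard library are available. Lean on these libraries where they do the work, as an engineer would, in place of code of your own. Each camera call takes 0.05 s, during which the arm holds its last target. There are 200 camera calls.

TASK

Wax is to be drawn next: first put the white bottle with the red cap, which is standing in the way in front of the lab jack, upright into the blue crate. Then take the thin glass beaker from the steel tray and stand it upright on the jack's platform, centred under the dispenser's tap; the glass cracks easily, so hold it lightly, set it down gently without letting it drop, and do not knock it or the tap. Leave the other bottles, jars and spatula where they are.

Things in the scene. Friction and masses are not known exactly. Their poses are not given: they have to be found in the camera images.
- beaker: thin clear glass beaker, white graduations, 62 mm outside diameter, 92 mm tall, straight 3 mm wall, open top, 80 to 130 g, upright in the steel tray. Origin: centre of its underside; z up. Fragile: cracks if a finger presses it with over 40 N (a grip of 20 to 25 N holds it) or if it meets the jack or another thing with over 20 N: lower it at 10 mm/s or slower, stop at 2 to 3 N; no drop over 2 mm.
- dispenser: paraffin wax dispenser, fixed: grey and steel box 300 mm deep (x), 280 wide (y), 345 tall, with lid grip 396. Origin: on the bench under the tap's outlet; x level, from the outlet into the box, whose flat front face is at x = 90 mm; z up. The brass tap sticks out of that face, axis at 285 mm height, 48 mm wide or less, to x = -13 mm; its red lever lies above it, up to 325 mm high.
- spout (a point): centre of the lower end of the tap's downward outlet (18 to 25 mm in diameter), 90 mm out from the dispenser's front face, 250 mm above the bench. A gripper pointing straight down does not fit between tap and beaker: come from the dispenser's front with the tool leaning about 40 degrees, fingers pointing down and towards the dispenser, and leave the same way.
- jack: blue scissor lab jack with level aluminium platform 110 (x) by 120 mm (y), fixed under the tap, turned like the dispenser and centred under the outlet within about 10 mm. Origin: centre of its underside, on the bench. The height of the platform's top is NOT measured: it was left anywhere from 45 to 85 mm above the bench; find it by touch or by looking. It does not give way.
- bottle: white plastic reagent bottle with a red cap and a paper label, 150 mm tall, about 0.3 kg; body 56 mm in diameter up to 100 mm, cap 38 mm in diameter from 124 mm to the top. Origin: centre of its underside; z up. It stands on the bench 95 to 110 mm in front of the jack's middle, in the way. It can be lifted by the cap from straight above with 40 N.
- crate: blue plastic reagent crate, fixed, open at the top: 220 mm (x) by 200 mm (y) outside, walls 5 mm thick and 55 mm tall, floor 5 mm thick. Origin: centre of its underside; x points away from the robot. Two other bottles stand in its far (+x) half.
- crate_free (a point): centre of the free near half of the crate, on the crate's inner floor, 50 mm from the crate's centre towards -x: room for the white bottle.
- glass_tray: shallow steel tray, fixed, 220 mm (x) by 200 mm (y), rim 22 mm tall, floor 4 mm thick. Origin: centre of its underside; x points away from the robot. The beaker stands in its near (-x) half, two jars in its far half.
- brown_bottle: amber bottle with a black cap, 60 mm in diameter, 136 mm tall, in the far half of the crate; leave alone. Origin: centre of its underside.
- green_cap_bottle: white bottle with a green cap, 54 mm in diameter, 130 mm tall, in the far half of the crate; leave alone. Origin: centre of its underside.
- red_jar: yellowish specimen jar with a red lid, 58 mm in diameter, 85 mm tall, in the far half of the steel tray; leave alone. Origin: centre of its underside.
- blue_jar: pale specimen jar with a blue lid, 52 mm in diameter, 70 mm tall, in the far half of the steel tray; leave alone. Origin: centre of its underside.
- sample_jar: specimen jar with a yellow lid, 60 mm in diameter, 90 mm tall, standing on the bench beside the jack; leave alone. Origin: centre of its underside.
- spatula: spatula with a dark wooden handle, 190 mm long, lying flat on the bench; leave alone. Origin: at bench level under its middle, x along it.

How it is judged:
By the outcome, as a careful person would: the job done as asked, in the order asked, and still so for the second after the job is handed in, with the robot touching nothing.
It also fails if it takes over 72 s, if anything falls off the work surface, if the arm or the gripper's body presses on something with over 40 N, if the wrist force passes 120 N, or if a joint passes its speed limit or range.

## Working session

There is one attempt and no reset: what is moved stays moved. The work goes in short steps, Python scripts to look and compute and a tool call to move; the robot and the scene stay as the last step left them, time stands still between calls to the robot, and variables do not carry over. Pictures are saved under pics/ and viewed, about 8 in all and at most 12, crops included, and the job is handed in when it is done.

Besides the shell and the picture viewer there is one more tool, called after "Call:" as name([rows], argument=value, ...), one row to a line, values as JSON. arm_command: Moves the arm, as the interface text tells. Its arguments: {"type":"object","properties":{"rows":{"type":"array"}},"required":["rows"]}

```bash
mkdir -p pics; ls
python3 - <<'E'
from bench import sense, viewer, env
import cv2,pickle
print(sense()); print(env.tip_reach)
for n in ["scene","side","wrist"]:
    c=viewer.read_camera(n); pickle.dump(c,open(f"pics/{n}0.pkl","wb"))
    cv2.imwrite(f"pics/{n}0.png",c["pixels"][:,:,::-1]); print(n,c["intrinsics"].tolist(),c["dist"],c["extrinsics"].round(3).tolist())
E
```

```text
pics
{'t': 0.0, 'qpos': array([-1.22585745,  0.46946576, -0.04857279,  1.53368274,  0.0241398 ,
        1.14100476, -0.08235133]), 'joint_vel': array([-0.00203358, -0.00139915, -0.00073366,  0.00119506,  0.00116443,
        0.00387535, -0.00067542]), 'effort': array([ 3.74191595e-04, -5.07975376e+01, -8.05352465e-02, -2.36151695e+01,
       -6.13785745e-02,  3.78547143e-02,  1.71541242e-04]), 'eef_pos': array([246.30672059, 627.83838214, 232.48770462]), 'eef_rot': array([-5.83800186e-01, -3.08661691e+00,  3.07548940e-03]), 'wrist_force': array([ 0.26570154, -0.69217069,  0.26952938]), 'torque': array([0.0259279 , 0.00090029, 0.01971317]), 'gripper_width': 86.72192790847701}
11.0
scene [[580.0539533261173, 0.0, 330.22515616344435], [0.0, 580.0539533261173, 242.013025131654], [0.0, 0.0, 1.0]] [-0.04852858  0.          0.          0.          0.        ] [[-0.185, 0.575, -0.797, 1469.353], [0.983, 0.089, -0.163, 160.104], [-0.023, -0.813, -0.581, 811.342], [0.0, 0.0, 0.0, 1.0]]
side [[489.9537873424568, 0.0, 321.9034495753858], [0.0, 489.9537873424568, 233.1312621939259], [0.0, 0.0, 1.0]] [-0.10229607  0.          0.          0.          0.        ] [[0.873, -0.325, 0.364, 175.304], [-0.488, -0.61, 0.625, -674.318], [0.019, -0.722, -0.691, 883.62], [0.0, 0.0, 0.0, 1.0]]
wrist [[387.0014514278089, 0.0, 317.4540425018748], [0.0, 387.0014514278089, 245.0410570360762], [0.0, 0.0, 1.0]] [-0.07521465  0.          0.          0.          0.        ] [[0.365, 0.902, 0.23, 183.465], [0.931, -0.354, -0.092, 652.835], [-0.001, 0.248, -0.969, 382.707], [0.0, 0.0, 0.0, 1.0]]
```

View pics/scene0.png

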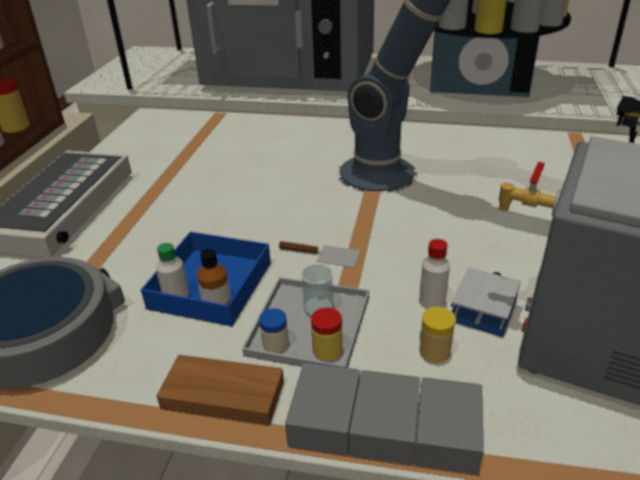

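View pics/side0.png

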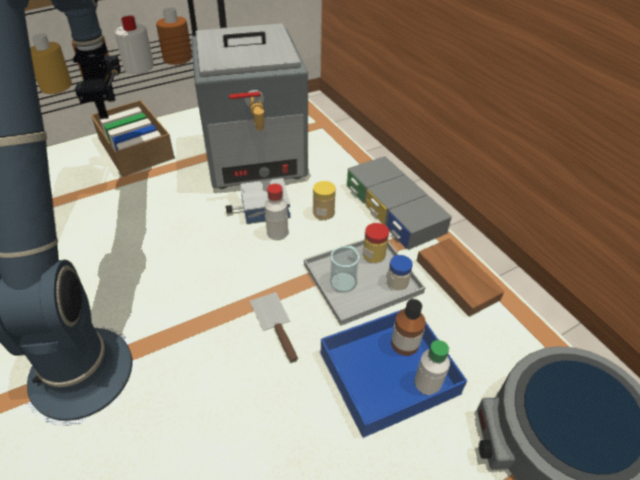

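Scene: white bottle with its cap at about (437,248), jack (487,300), beaker (318,290), crate (208,275). Side: cap (275,191), jack (265,200), tap outlet (259,125), beaker (344,270). I'll enlarge to read exact pixels.

Run:
```python
import cv2
s=cv2.imread("pics/scene0.png"); d=cv2.imread("pics/side0.png")
def g(im,x0,y0,w,h,k):
    o=cv2.resize(im[y0:y0+h,x0:x0+w],None,fx=k,fy=k,interpolation=cv2.INTER_CUBIC)
    for x in range((x0+9)//10*10,x0+w,10):
        L=8 if x%50 else 16
        cv2.line(o,((x-x0)*k,0),((x-x0)*k,L),(0,0,255),1)
        if x%50==0: cv2.putText(o,str(x),((x-x0)*k+2,26),0,.4,(0,0,255),1); cv2.line(o,((x-x0)*k,0),((x-x0)*k,h*k),(0,255,255),1)
    for y in range((y0+9)//10*10,y0+h,10):
        cv2.line(o,(0,(y-y0)*k),(8,(y-y0)*k),(0,0,255),1)
        if y%50==0: cv2.putText(o,str(y),(10,(y-y0)*k-2),0,.4,(0,0,255),1); cv2.line(o,(0,(y-y0)*k),(w*k,(y-y0)*k),(0,255,255),1)
    return o
a=g(s,400,165,170,200,3); b=g(s,240,250,96,100,3)
import numpy as np
c=g(s,240,255,140,110,2)
o=np.zeros((600,800,3),np.uint8); o[:600,:510]=a; o[:220,515:795]=c; e=g(s,140,225,140,105,2); o[230:440,515:795]=e
cv2.imwrite("pics/c1.png",o)
a=g(d,195,70,150,200,3); c=g(d,300,215,130,110,2); e=g(d,315,295,155,140,2)
o=np.zeros((600,800,3),np.uint8); o[:,:450]=a; o[:220,455:715]=c; o[230:510,455:765]=e
cv2.imwrite("pics/c2.png",o)
```

```text
(no output)
```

View pics/c1.png

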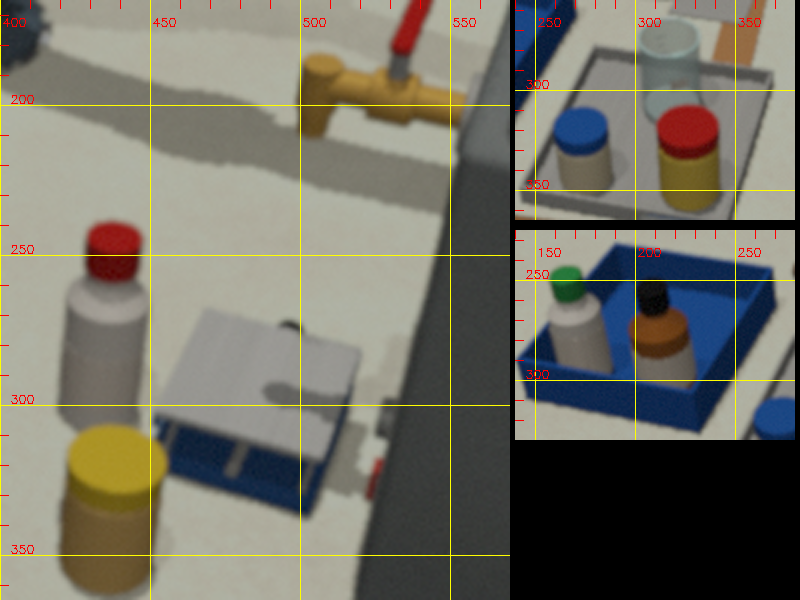

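View pics/c2.png

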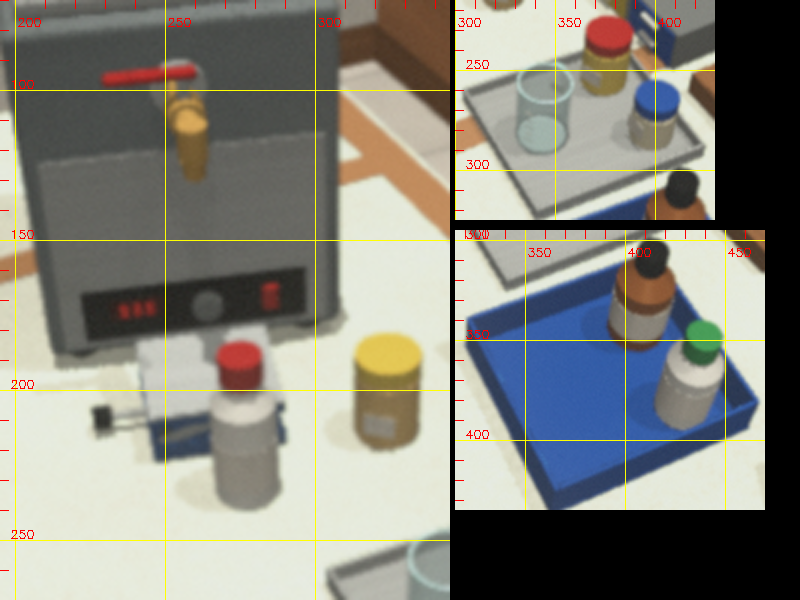

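```bash
cat > h.py <<'E'
import numpy as np,cv2,pickle
C={n:pickle.load(open(f"pics/{n}0.pkl","rb")) for n in ["scene","side","wrist"]}
def ray(c,p):
    if isinstance(c,str): c=C[c]
    u=cv2.undistortPoints(np.array([[p]],float),c["intrinsics"],c["dist"])[0,0]
    E=c["extrinsics"]; d=E[:3,:3]@[u[0],u[1],1]; return E[:3,3],d/np.linalg.norm(d)
def at(c,p,z):
    o,d=ray(c,p); return (o+d*(z-o[2])/d[2]).round(1)
def tri(*l):
    A=np.zeros((3,3));b=np.zeros(3)
    R=[ray(c,p) for c,p in l]
    for o,d in R:
        M=np.eye(3)-np.outer(d,d);A+=M;b+=M@o
    x=np.linalg.solve(A,b); return x.round(1),[round(float(np.linalg.norm((np.eye(3)-np.outer(d,d))@(x-o))),1) for o,d in R]
E
python3 - <<'E'
from h import *
print("cap",at("scene",(438,243.7),150),at("side",(275,188.7),150),tri(("scene",(438,243.7)),("side",(275,188.7))))
print("spout",at("scene",(503.7,209.3),250),at("side",(260,129),250),tri(("scene",(503.7,209.3)),("side",(260,129))))
print("beaker rim",at("scene",(317.5,274),96),at("side",(345,256.5),96),tri(("scene",(317.5,274)),("side",(345,256.5))))
print("beaker base",at("scene",(318,307.5),4),at("side",(344,282),4))
S=[(469,268.3),(520.3,281.7),(507.3,318.3),(451,303.3)]
D=[(242.3,209),(240.7,183.3),(284,178.3),(289.3,204)]
for i in range(4):
    print([tri(("scene",S[i]),("side",D[j])) for j in range(4) if (j-i)%4==0])
for z in(45,55,65,75,85):
    P=np.array([at("scene",s,z) for s in S]);Q=np.array([at("side",s,z) for s in D])
    print(z,P.mean(0),Q.mean(0),[np.linalg.norm(P[i]-P[i-1]).round() for i in range(4)],[np.linalg.norm(Q[i]-Q[i-1]).round() for i in range(4)], np.degrees(np.arctan2(*(P[1]-P[0])[1::-1])))
print("crate",[at("scene",p,55) for p in [(189.5,232),(270.5,244.5),(143.5,287.5)]],at("scene",(232.5,326),0),[at("side",p,55) for p in [(321,340),(466,380)]],at("side",(367.5,435),0))
print("tip cam", C["wrist"]["extrinsics"][:3,3])
# dispenser front bottom edge in side
print("disp", at("side",(212.5,188),0),at("side",(309,179),0))
E
```

```text
cap [535.6 182.2 150. ] [537.3 175.7 150. ] (array([537.5, 180.4, 149. ]), [2.6, 2.6])
spout [552.6 291.3 250. ] [554.2 286.2 250. ] (array([554.6, 290. , 249.6]), [1.8, 1.8])
beaker rim [598.4 -46.   96. ] [598.4 -52.2  96. ] (array([598.6, -48.1,  94.3]), [2.5, 2.5])
beaker base [594.9 -49.    4. ] [602.9 -49.4   4. ]
[(array([475.5, 253.2,  51.4]), [0.2, 0.2])]
[(array([511.2, 353.9,  55. ]), [1.7, 1.7])]
[(array([626.1, 320.8,  54.2]), [2.9, 2.9])]
[(array([592.4, 217.2,  49.8]), [0.9, 0.9])]
45 [540.625 288.75   45.   ] [554.875 293.325  45.   ] [np.float64(124.0), np.float64(108.0), np.float64(121.0), np.float64(110.0)] [np.float64(124.0), np.float64(110.0), np.float64(121.0), np.float64(113.0)] 74.3679714296739
55 [552.725 287.05   55.   ] [550.35 281.8   55.  ] [np.float64(122.0), np.float64(107.0), np.float64(119.0), np.float64(109.0)] [np.float64(122.0), np.float64(108.0), np.float64(120.0), np.float64(111.0)] 74.37225408323124
65 [564.875 285.425  65.   ] [545.825 270.25   65.   ] [np.float64(120.0), np.float64(105.0), np.float64(118.0), np.float64(107.0)] [np.float64(121.0), np.float64(107.0), np.float64(118.0), np.float64(110.0)] 74.39132610440019
75 [577.    283.725  75.   ] [541.3   258.725  75.   ] [np.float64(119.0), np.float64(104.0), np.float64(116.0), np.float64(106.0)] [np.float64(119.0), np.float64(106.0), np.float64(117.0), np.float64(109.0)] 74.39605285494324
85 [589.1  282.05  85.  ] [536.775 247.175  85.   ] [np.float64(117.0), np.float64(102.0), np.float64(114.0), np.float64(104.0)] [np.float64(118.0), np.float64(104.0), np.float64(115.0), np.float64(107.0)] 74.34696622140034
crate [array([ 442.2, -384.4,   55. ]), array([ 461.5, -183.3,   55. ]), array([ 648.4, -402.7,   55. ])] [ 672.7 -209.3    0. ] [array([ 458.9, -194.7,   55. ]), array([ 656.1, -407.3,   55. ])] [ 451.  -387.6    0. ]
tip cam [183.46451171 652.83493005 382.70739456]
disp [453.4 437.6   0. ] [719.4 344.    0. ]
```

c1/c2: cap top centre is at (438,244) in scene and (275,189) in side. The outlet end is at (504,209) and (260,129), and the platform corners give a top height of about 53 mm. Next I'll check the gripper shape and the wrist view.

Run:
```python
import cv2,numpy as np
from h import *
from scipy.spatial.transform import Rotation as R
d=cv2.imread("pics/side0.png");w=cv2.imread("pics/wrist0.png")
o=np.zeros((600,800,3),np.uint8)
a=cv2.resize(d[0:130,50:150],None,fx=4,fy=4,interpolation=cv2.INTER_CUBIC);o[:520,:400]=a
o[:300,400:]=cv2.resize(w,(400,300));cv2.imwrite("pics/c3.png",o)
r=R.from_rotvec([-5.83800186e-01, -3.08661691e+00,  3.07548940e-03]);print(r.as_matrix().round(3))
print("cam in tool",r.inv().apply(C["wrist"]["extrinsics"][:3,3]-[246.3,627.8,232.5]))
print("red jar",at("scene",(326,319),85),"blue",at("scene",(273,319),70),at("side",(400.5,264),70),at("side",(376,232),85),"sample",at("scene",(438,318),90),at("side",(324,188),90))
```

```text
[[-0.931  0.365 -0.001]
 [ 0.365  0.931 -0.002]
 [-0.    -0.002 -1.   ]]
cam in tool [ 6.7620326e+01  6.1284351e-02 -1.5021583e+02]
red jar [710.8  -7.4  85. ] blue [ 711.1 -108.4   70. ] [ 711.5 -111.6   70. ] [710.8  -9.7  85. ] sample [681.5 192.6  90. ] [680.4 188.3  90. ]
```

View pics/c3.png

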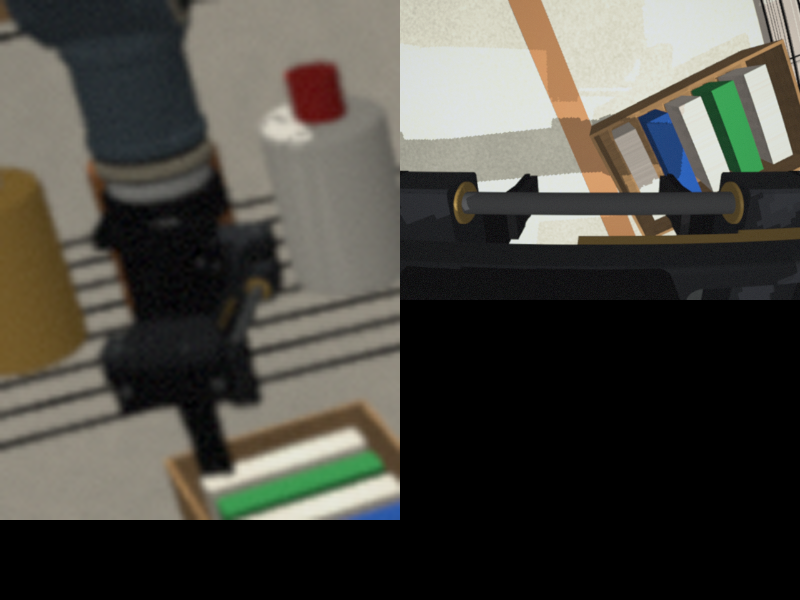

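c3: the gripper points down at the start, above a file box. The wrist camera sits 68 mm along tool +x and 150 mm back. Now for a row planner.

```bash
cat > plan.py <<'E'
from bench import sense
import numpy as np, json
from scipy.spatial.transform import Rotation as R
def rot(xdir,lean=0):
    """tool x azimuth xdir deg; tool z leans lean deg from down towards +x's azimuth"""
    a,l=np.radians([xdir,lean]); u=np.array([np.cos(a),np.sin(a),0]); k=np.array([0,0,1.])
    z=np.sin(l)*u-np.cos(l)*k; x=np.cos(l)*u+np.sin(l)*k
    return R.from_matrix(np.c_[x,np.cross(z,x),z])
def plan(wps,g,step=45,ang=8):
    s=sense(); p=s["eef_pos"]; r=R.from_rotvec(s["eef_rot"]); rows=[]
    for P,Q in wps:
        P=np.array(P,float)
        while True:
            d=r.inv().apply(P-p); w=np.degrees((r.inv()*Q).as_rotvec())
            n=int(np.ceil(max(np.abs(d).max()/step,np.abs(w).max()/ang,.01)-1e-6))
            if np.abs(d).max()<.6 and np.abs(w).max()<.15: break
            dd=(d/n/1000).round(3); ww=(w/n).round(1)
            rows.append([g,*dd.tolist(),*ww.tolist()])
            p=p+r.apply(dd*1000); r=r*R.from_rotvec(np.radians(ww))
    for i in range(0,len(rows),5): print(json.dumps([rows[i:i+5]]))
    print(len(rows),p.round(1))
def st():
    s=sense(); m=R.from_rotvec(s["eef_rot"]).as_matrix()
    print(round(s["t"],2),s["eef_pos"].round(1),"x",m[:,0].round(3),"z",m[:,2].round(3),"F",s["wrist_force"].round(1),"w",round(s["gripper_width"],1),"q",s["qpos"].round(2))
E
python3 - <<'E'
from plan import *
import numpy as np
c=lambda r,a,z:[r*np.cos(np.radians(a)),r*np.sin(np.radians(a)),z]
plan([(c(520,67,262),rot(157)),(c(450,48,262),rot(138)),(c(455,27,262),rot(117)),([537,179,230],rot(110))],0)
E
```

```text
[[[0, -0.004, -0.039, -0.007, -0.0, 0.0, 0.4], [0, -0.004, -0.039, -0.007, -0.0, 0.0, 0.4], [0, -0.004, -0.038, -0.008, -0.0, 0.0, 0.4], [0, -0.004, -0.039, -0.007, -0.1, 0.0, 0.4], [0, -0.037, -0.024, -0.0, 0.0, 0.0, 4.7]]]
[[[0, -0.038, -0.02, -0.0, 0.0, 0.0, 4.8], [0, -0.04, -0.017, -0.0, 0.0, 0.0, 4.7], [0, -0.041, -0.014, -0.0, 0.0, 0.0, 4.8], [0, -0.041, -0.006, -0.0, 0.0, -0.0, 5.2], [0, -0.041, -0.003, -0.0, 0.0, -0.0, 5.3]]]
[[[0, -0.041, 0.001, -0.0, 0.0, -0.0, 5.2], [0, -0.041, 0.005, -0.0, 0.0, -0.0, 5.3], [0, -0.028, 0.035, 0.011, 0.0, -0.0, 2.3], [0, -0.027, 0.036, 0.01, 0.0, -0.0, 2.3], [0, -0.025, 0.037, 0.011, 0.0, -0.0, 2.4]]]
15 [536.4 179.1 230. ]
```

Call:
arm_command([
  [[0,-0.004,-0.039,-0.007,0,0,0.4],[0,-0.004,-0.039,-0.007,0,0,0.4],[0,-0.004,-0.038,-0.008,0,0,0.4],[0,-0.004,-0.039,-0.007,-0.1,0,0.4],[0,-0.037,-0.024,0,0,0,4.7]],
])

```text
t: 0.65
eef_pos: [223.4, 441.9, 263.2]
eef_rot: [-0.743, -3.051, -0.005]
wrist_force: [0.7, 1.6, 0.5]
gripper_width: 86.5
```

Call:
arm_command([
  [[0,-0.038,-0.02,0,0,0,4.8],[0,-0.04,-0.017,0,0,0,4.7],[0,-0.041,-0.014,0,0,0,4.8],[0,-0.041,-0.006,0,0,0,5.2],[0,-0.041,-0.003,0,0,0,5.3]],
])

```text
t: 1.15
eef_pos: [353.7, 269.3, 262.4]
eef_rot: [-1.395, -2.815, -0.004]
wrist_force: [0.9, 0.3, 0.2]
gripper_width: 87.2
```

Call:
arm_command([
  [[0,-0.041,0.001,0,0,0,5.2],[0,-0.041,0.005,0,0,0,5.3],[0,0,0,0,0,0,0],[0,0,0,0,0,0,0],[0,0,0,0,0,0,0]],
])

```text
t: 1.65
eef_pos: [404.2, 208.0, 262.1]
eef_rot: [-1.638, -2.679, -0.002]
wrist_force: [-0.9, 0.6, 0.1]
gripper_width: 86.9
```

Run:
```python
from plan import *
st()
plan([([537,179,230],rot(110))],0)
```

```text
1.65 [404.2 208.  262.1] x [-0.456  0.89   0.002] z [ 0.     0.002 -1.   ] F [-0.9  0.6  0.1] w 86.9 q [-0.82  0.07  0.27  2.01 -0.02  1.07 -0.07]
[[[0, -0.029, 0.035, 0.011, 0.0, -0.0, 2.4], [0, -0.027, 0.036, 0.011, 0.0, -0.0, 2.4], [0, -0.026, 0.037, 0.01, 0.0, -0.1, 2.3]]]
3 [536.6 178.7 230. ]
```

Call:
arm_command([
  [[0,-0.029,0.035,0.011,0,0,2.4],[0,-0.027,0.036,0.011,0,0,2.4],[0,-0.026,0.037,0.01,0,-0.1,2.3],[0,0,0,0,0,0,0],[0,0,0,0,0,0,0]],
])

```text
t: 2.15
eef_pos: [536.7, 178.5, 229.2]
eef_rot: [-1.802, -2.573, 0.002]
wrist_force: [-0.5, 0.9, -0.4]
gripper_width: 87.1
```

Run:
```python
from plan import *
from bench import viewer
import cv2,pickle
st()
c=viewer.read_camera("wrist"); pickle.dump(c,open("pics/wrist1.pkl","wb")); cv2.imwrite("pics/w1.png",c["pixels"][:,:,::-1])
```

```text
2.15 [536.7 178.5 229.2] x [-0.342  0.94  -0.   ] z [-0.001 -0.001 -1.   ] F [-0.5  0.9 -0.4] w 87.1 q [-0.68  0.3   0.36  1.82 -0.12  1.04  0.07]
```

View pics/w1.png

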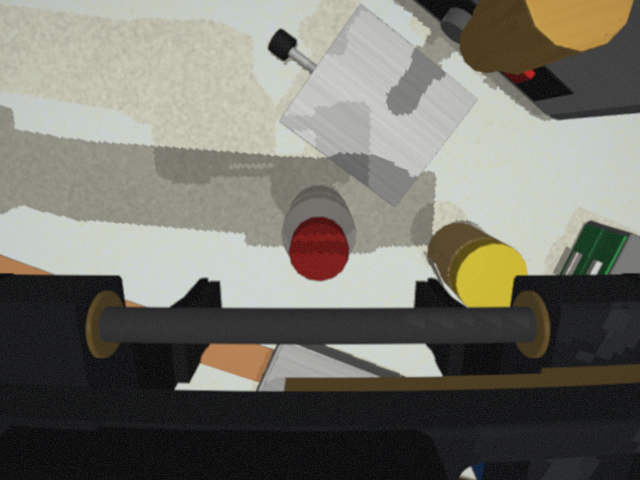

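The wrist view shows the red cap centred at (319,249) between the fingers (about 210 to 425), and the jack platform corners are at (362,5), (477,99), (397,206) and (280,122).

Run:
```python
from plan import *
from h import *
c=pickle.load(open("pics/wrist1.pkl","rb"))
print("cap",at(c,(319,249),150))
K=[(362,5),(477,99),(397,206),(280,122)]
for z in(45,53,60,70):
    P=np.array([at(c,k,z) for k in K]);L=[np.linalg.norm(P[i]-P[i-1]).round(1) for i in range(4)]
    print(z,P.mean(0),L,[np.degrees(np.arctan2(*(P[a]-P[b])[1::-1])).round(1) for a,b in((0,3),(1,2),(2,3),(1,0))])
S=[(451,303.3),(469,268.3),(520.3,281.7),(507.3,318.3)]
print([tri((c,K[a]),("scene",q)) for a,q in ((3,(451,303.3)),(0,(469,268.3)),(1,(520.3,281.7)),(2,(507.3,318.3)))])
K2=[3,0,1,2]
```

```text
cap [535.2 184.8 150. ]
45 [551.475 287.7    45.   ] [np.float64(112.2), np.float64(120.3), np.float64(110.1), np.float64(122.7)] [np.float64(73.7), np.float64(74.9), np.float64(-15.0), np.float64(-16.0)]
53 [550.575 286.6    53.   ] [np.float64(109.5), np.float64(117.4), np.float64(107.6), np.float64(119.7)] [np.float64(73.7), np.float64(74.9), np.float64(-15.1), np.float64(-16.0)]
60 [549.75  285.625  60.   ] [np.float64(107.2), np.float64(114.9), np.float64(105.2), np.float64(117.2)] [np.float64(73.7), np.float64(75.0), np.float64(-15.0), np.float64(-16.0)]
70 [548.625 284.3    70.   ] [np.float64(103.8), np.float64(111.3), np.float64(101.9), np.float64(113.6)] [np.float64(73.7), np.float64(75.0), np.float64(-15.0), np.float64(-16.0)]
[(array([465. , 239.4, -60.2]), [13.2, 13.2]), (array([517. , 290.6, 103.2]), [45.1, 45.1]), (array([599.9, 321.6, 122.8]), [15.7, 15.7]), (array([605.4, 271.5,  49.5]), [54.0, 54.0])]
```

Call:
arm_command([
  [[0,0.003,0,0.03,0,0,0],[0,0,0,0.03,0,0,0],[0,0,0,0.025,0,0,0],[0,0,0,0.014,0,0,0],[0,0,0,0,0,0,0]],
])

```text
t: 2.7
eef_pos: [534.3, 181.1, 130.2]
eef_rot: [-1.801, -2.572, 0.002]
wrist_force: [-1.0, 0.2, 0.3]
gripper_width: 87.2
```

Call:
arm_command([
  [[0.5,0,0,0,0,0,0],[0.7,0,0,0,0,0,0],[0.8,0,0,0,0,0,0],[0.9,0,0,0,0,0,0],[0.9,0,0,0,0,0,0]],
])

```text
t: 3.2
eef_pos: [536.7, 180.3, 131.7]
eef_rot: [1.804, 2.57, 0.002]
wrist_force: [0.5, 0.4, -0.5]
gripper_width: 54.9
```

Call:
arm_command([
  [[0.9,0,0,0,0,0,0],[0.9,0,0,0,0,0,0],[0.9,0,0,-0.002,0,0,0],[0.9,0,0,-0.005,0,0,0],[0.9,0,0,-0.01,0,0,0]],
])

```text
t: 3.7
eef_pos: [535.4, 180.0, 147.6]
eef_rot: [-1.804, -2.571, 0.003]
wrist_force: [0.1, -0.1, -3.5]
gripper_width: 37.2
```

Run:
```python
from plan import *
plan([([525,170,245],rot(110)),([480,30,255],rot(95)),([490,-140,255],rot(80)),([507,-292,245],rot(65)),([507,-292,160],rot(65))],0.9,step=34,ang=6)
```

```text
[[[0.9, -0.002, -0.004, -0.032, -0.0, 0.0, -0.0], [0.9, -0.002, -0.005, -0.033, -0.1, 0.0, -0.1], [0.9, -0.002, -0.004, -0.032, -0.0, 0.0, -0.0], [0.9, -0.029, -0.023, -0.003, 0.0, 0.0, 3.7], [0.9, -0.03, -0.021, -0.002, 0.0, 0.0, 3.8]]]
[[[0.9, -0.032, -0.018, -0.003, 0.0, 0.0, 3.7], [0.9, -0.033, -0.016, -0.002, 0.0, 0.0, 3.8], [0.9, -0.028, -0.001, -0.0, 0.0, 0.0, 2.5], [0.9, -0.028, 0.0, -0.0, 0.0, 0.0, 2.5], [0.9, -0.029, 0.002, -0.0, 0.0, 0.0, 2.5]]]
[[[0.9, -0.028, 0.003, -0.0, 0.0, 0.0, 2.5], [0.9, -0.028, 0.004, -0.0, 0.0, 0.0, 2.5], [0.9, -0.028, 0.005, -0.0, 0.0, 0.0, 2.5], [0.9, -0.029, 0.009, 0.002, 0.0, 0.0, 3.0], [0.9, -0.029, 0.01, 0.002, 0.0, 0.0, 3.0]]]
[[[0.9, -0.028, 0.012, 0.002, 0.0, 0.0, 3.0], [0.9, -0.028, 0.013, 0.002, 0.0, 0.0, 3.0], [0.9, -0.027, 0.015, 0.002, 0.0, 0.0, 3.0], [0.9, -0.0, -0.0, 0.028, 0.0, 0.0, -0.0], [0.9, -0.0, -0.0, 0.028, 0.0, 0.0, -0.0]]]
[[[0.9, -0.0, -0.0, 0.029, 0.0, 0.0, -0.0]]]
21 [ 507.4 -292.   159.9]
```

Call:
arm_command([
  [[0.9,-0.002,-0.004,-0.032,0,0,0],[0.9,-0.002,-0.005,-0.033,0,0,0],[0.9,-0.002,-0.004,-0.032,0,0,0],[0.9,-0.029,-0.023,-0.003,0,0,3.7],[0.9,-0.03,-0.021,-0.002,0,0,3.8]],
])

```text
t: 4.2
eef_pos: [502.8, 100.2, 252.1]
eef_rot: [1.968, 2.446, 0.005]
wrist_force: [-0.0, -1.5, -3.6]
gripper_width: 37.3
```

Call:
arm_command([
  [[0.9,-0.032,-0.018,-0.003,0,0,3.7],[0.9,-0.033,-0.016,-0.002,0,0,3.8],[0.9,-0.028,-0.001,0,0,0,2.5],[0.9,-0.028,0,0,0,0,2.5],[0.9,-0.029,0.002,0,0,0,2.5]],
])

```text
t: 4.7
eef_pos: [485.0, -55.8, 255.9]
eef_rot: [2.273, 2.168, 0.003]
wrist_force: [0.5, 0.0, -3.5]
gripper_width: 37.6
```

Call:
arm_command([
  [[0.9,-0.028,0.003,0,0,0,2.5],[0.9,-0.028,0.004,0,0,0,2.5],[0.9,-0.028,0.005,0,0,0,2.5],[0.9,-0.029,0.009,0.002,0,0,3],[0.9,-0.029,0.01,0.002,0,0,3]],
])

```text
t: 5.2
eef_pos: [496.8, -201.0, 251.9]
eef_rot: [2.512, 1.885, 0.003]
wrist_force: [0.1, 0.1, -4.0]
gripper_width: 37.4
```

Call:
arm_command([
  [[0.9,-0.028,0.012,0.002,0,0,3],[0.9,-0.028,0.013,0.002,0,0,3],[0.9,-0.027,0.015,0.002,0,0,3],[0.9,0,0,0,0,0,0],[0.9,0,0,0,0,0,0]],
])

```text
t: 5.7
eef_pos: [507.0, -292.1, 245.3]
eef_rot: [-2.652, -1.683, -0.002]
wrist_force: [1.2, 0.1, -3.9]
gripper_width: 37.3
```

Run:
```python
from plan import *
from bench import viewer
import cv2,pickle
from h import *
st()
c=viewer.read_camera("side"); d=viewer.read_camera("scene")
o=np.zeros((600,800,3),np.uint8)
o[:300,:400]=cv2.resize(c["pixels"][:,:,::-1],(400,300)); 
o[:300,400:]=cv2.resize(d["pixels"][:,:,::-1],(400,300))
o[300:,:400]=cv2.resize(c["pixels"][250:450,250:517,::-1],(400,300)); o[300:,400:]=cv2.resize(d["pixels"][180:330,120:320,::-1],(400,300)); cv2.imwrite("pics/c4.png",o)
```

```text
5.7 [ 507.  -292.1  245.3] x [0.426 0.905 0.001] z [ 0.001  0.001 -1.   ] F [ 1.2  0.1 -3.9] w 37.3 q [-0.1   0.37  0.73  1.77 -0.27  1.1   0.28]
```

View pics/c4.png

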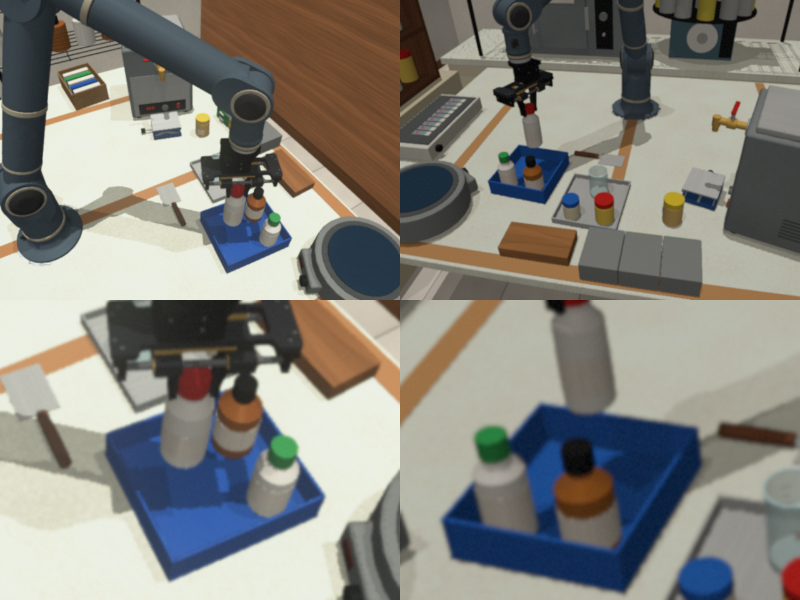

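c4 shows the bottle hanging upright above the near half of the crate, clear of the brown and green bottles. Lowering.

Call:
arm_command([
  [[0.9,0,0,0.025,0,0,0],[0.9,0,0,0.03,0,0,0],[0.9,0,0,0.03,0,0,0],[0.9,0,0,0.015,0,0,0],[0.9,0,0,0.003,0,0,0]],
])

```text
t: 6.3
eef_pos: [507.0, -289.9, 140.7]
eef_rot: [-2.647, -1.686, 0.001]
wrist_force: [0.4, 0.6, -2.6]
gripper_width: 37.4
```

Call:
arm_command([
  [[0.9,0,0,0.001,0,0,0],[0.9,0,0,0.001,0,0,0],[0.9,0,0,0.001,0,0,0],[0.9,0,0,0.001,0,0,0],[0.9,0,0,0.001,0,0,0]],
])

```text
t: 6.8
eef_pos: [507.8, -291.8, 137.6]
eef_rot: [2.65, 1.685, 0.003]
wrist_force: [-0.0, -0.3, -3.2]
gripper_width: 37.0
```

Call:
arm_command([
  [[0.9,0,0,0.001,0,0,0],[0.9,0,0,0.001,0,0,0],[0.9,0,0,0,0,0,0]],
])

```text
t: 7.1
eef_pos: [508.1, -291.7, 136.3]
eef_rot: [2.651, 1.685, 0.004]
wrist_force: [-0.8, 1.6, 4.3]
gripper_width: 37.1
```

Run:
```python
from plan import *
st()
```

```text
7.1 [ 508.1 -291.7  136.3] x [0.424 0.905 0.002] z [ 0.002  0.001 -1.   ] F [-0.8  1.6  4.3] w 37.1 q [-0.04  0.49  0.66  1.88 -0.38  0.9   0.37]
```

Contact was felt at z 136 (+4.3 N). Releasing and lifting.

Call:
arm_command([
  [[0.3,0,0,0,0,0,0],[0.3,0,0,0,0,0,0],[0.2,0,0,0,0,0,0],[0.2,0,0,0,0,0,0],[0.2,0,0,0,0,0,0]],
])

```text
t: 7.6
eef_pos: [507.6, -291.7, 135.1]
eef_rot: [2.651, 1.685, 0.002]
wrist_force: [0.7, 0.4, -0.1]
gripper_width: 66.4
```

Call:
arm_command([
  [[0.2,0,0,-0.01,0,0,0],[0.2,0,0,-0.03,0,0,0],[0.2,0,0,-0.04,0,0,0],[0,0,0,-0.04,0,0,0],[0,0,0,0,0,0,0]],
])

```text
t: 8.1
eef_pos: [509.9, -294.3, 261.6]
eef_rot: [2.643, 1.679, 0.012]
wrist_force: [0.3, -1.1, -0.3]
gripper_width: 78.8
```

Run:
```python
from plan import *
st()
plan([([500,-130,225],rot(40,30)),([530,-87,140],rot(30,45))],0,step=40,ang=7)
```

```text
8.1 [ 509.9 -294.3  261.6] x [0.425 0.905 0.001] z [ 0.012 -0.005 -1.   ] F [ 0.3 -1.1 -0.3] w 78.8 q [-0.11  0.35  0.74  1.75 -0.26  1.13  0.27]
[[[0, 0.029, -0.016, 0.007, -1.2, 5.9, 4.9], [0, 0.027, -0.018, 0.01, -1.2, 5.9, 4.9], [0, 0.024, -0.021, 0.012, -1.1, 5.8, 4.9], [0, 0.02, -0.023, 0.013, -1.2, 5.9, 4.9], [0, 0.017, -0.025, 0.015, -1.1, 5.8, 4.9]]]
[[[0, 0.0, -0.004, 0.033, -2.0, 5.0, 2.6], [0, -0.002, -0.006, 0.033, -2.1, 5.0, 2.7], [0, -0.006, -0.006, 0.032, -2.0, 5.0, 2.6]]]
8 [530.3 -87.4 140.1]
```

Call:
arm_command([
  [[0,0.029,-0.016,0.007,-1.2,5.9,4.9],[0,0.027,-0.018,0.01,-1.2,5.9,4.9],[0,0.024,-0.021,0.012,-1.1,5.8,4.9],[0,0.02,-0.023,0.013,-1.2,5.9,4.9],[0,0.017,-0.025,0.015,-1.1,5.8,4.9]],
])

```text
t: 8.6
eef_pos: [496.7, -126.6, 220.1]
eef_rot: [-2.698, -0.971, -0.716]
wrist_force: [-0.4, -0.3, 0.3]
gripper_width: 86.8
```

Call:
arm_command([
  [[0,0,0,0,0,0,0],[0,0,0,0,0,0,0]],
])

```text
t: 8.8
eef_pos: [496.5, -127.1, 219.9]
eef_rot: [-2.698, -0.979, -0.709]
wrist_force: [0.1, -0.0, 0.2]
gripper_width: 86.8
```

Run:
```python
from plan import *
st()
plan([([530,-87,140],rot(30,45))],0,step=40,ang=7)
```

```text
8.8 [ 496.5 -127.1  219.9] x [0.669 0.555 0.495] z [ 0.373  0.326 -0.869] F [ 0.1 -0.   0.2] w 86.8 q [-0.13  0.17  0.64  2.14 -0.82  0.85  0.18]
[[[0, 0.002, -0.003, 0.032, -2.2, 5.1, 2.5], [0, -0.001, -0.004, 0.031, -2.2, 5.1, 2.6], [0, -0.005, -0.005, 0.031, -2.2, 5.1, 2.5]]]
3 [529.6 -87.  140.1]
```

Joint 5 is nearing its limit (-0.82 against -1.04), so before carrying on I'll fit a kinematic model to the poses so far and check that the placing pose can be reached.

```bash
cat > kin.py <<'E'
import numpy as np, itertools
from scipy.spatial.transform import Rotation as R
from scipy.optimize import least_squares
q=np.array([[-1.2259,.4695,-.0486,1.5337,.0241,1.141,-.0824],[-.82,.07,.27,2.01,-.02,1.07,-.07],[-.68,.30,.36,1.82,-.12,1.04,.07],[-.10,.37,.73,1.77,-.27,1.10,.28],[-.04,.49,.66,1.88,-.38,.90,.37],[-.13,.17,.64,2.14,-.82,.85,.18]])
p=np.array([[246.3,627.8,232.5],[404.2,208,262.1],[536.7,178.5,229.2],[507,-292.1,245.3],[508.1,-291.7,136.3],[496.5,-127.1,219.9]])
z=np.array([[0,0,-1],[0,.002,-1],[0,-.001,-1],[.001,.001,-1],[.002,.001,-1],[.373,.326,-.869]])
x=np.array([[-.931,.365,0],[-.456,.89,.002],[-.342,.94,0],[.426,.905,.001],[.424,.905,.002],[.669,.555,.495]])
def fk(q,s,L):
    d1,L1,L2,L3,a,b=L; r=R.identity(); P=np.array([0,0,d1])
    for i,(ax,seg) in enumerate(zip("zyzyzyz",[None,None,[a,0,L1],None,[b,0,L2],None,[0,0,L3]])):
        r=r*R.from_euler(ax,s[i]*q[i])
        if seg is not None: P=P+r.apply(seg)
    return P,r.as_matrix()
if __name__=="__main__":
    best=[]
    for s in itertools.product([1,-1],repeat=7):
        if s[1]<0 : continue
        e=sum(np.abs(fk(qq,s,[0]*6)[1][:,2]-zz).sum() for qq,zz in zip(q,z)); best.append((e,s))
    best.sort(key=lambda t:t[0]); print(best[:3])
    for e,s in best[:4]:
        f=lambda L:np.concatenate([fk(qq,s,L)[0]-pp for qq,pp in zip(q,p)])
        o=least_squares(f,[350,400,400,250,0,0]); print(s,o.x.round(1),np.abs(o.fun).max().round(1))
    s=best[0][1]; print([ (fk(qq,s,o.x)[1].T@xx).round(2) for qq,xx in zip(q,x)])
E
python3 kin.py
```

```text
[(np.float64(0.030825237763520672), (-1, 1, -1, 1, -1, 1, 1)), (np.float64(0.03082523776352101), (-1, 1, -1, 1, -1, 1, -1)), (np.float64(0.20030133626098273), (1, 1, -1, 1, -1, 1, -1))]
(-1, 1, -1, 1, -1, 1, 1) [284.1 469.9 462.5 295.6  20.1 -36.5] 44.4
(-1, 1, -1, 1, -1, 1, -1) [284.1 469.9 462.5 295.6  20.1 -36.5] 44.4
(1, 1, -1, 1, -1, 1, -1) [  421.9   471.2 -1264.1  2866.6   158.1 -1884.5] 621.8
(1, 1, -1, 1, -1, 1, 1) [  421.9   471.2 -1264.1  2866.6   158.1 -1884.5] 621.8
[array([-0.16,  0.99, -0.  ]), array([-0.14,  0.99, -0.  ]), array([ 0.14,  0.99, -0.  ]), array([ 0.53,  0.85, -0.01]), array([0.67, 0.74, 0.  ]), array([ 0.35,  0.94, -0.  ])]
```

```bash
cat > kin2.py <<'E'
from kin import *
s=(-1,1,-1,1,-1,1,-1)
def fk(q,L):
    r=R.identity(); P=np.array([0,0,L[0]]); segs={0:[L[9],L[10],0],2:[L[4],L[6],L[1]],4:[L[5],L[7],L[2]],6:[0,0,L[3]],5:[L[11],L[8],0]}
    for i,ax in enumerate("zyzyzyz"):
        r=r*R.from_euler(ax,s[i]*q[i])
        if i in segs: P=P+r.apply(segs[i])
    m=r.as_matrix(); return P,np.c_[m[:,1],-m[:,0],m[:,2]]
f=lambda L:np.concatenate([np.concatenate([fk(qq,L)[0]-pp for qq,pp in zip(q,p)]),.02*(L-[350,400,400,250]+[0]*0 if False else .02*(L-np.array([350,400,400,250]+[0]*8)))])
L=least_squares(f,[350,400,400,250]+[0]*8).x
lo=np.array([-2.59,-.33,-1.39,.1,-1.04,.21,-2.66]);hi=np.array([2.59,1.99,1.29,2.45,4.18,1.99,2.66])
def ik(P,M,q0):
    g=lambda v:np.concatenate([(fk(v,L)[0]-P)/100,(fk(v,L)[1]-M).ravel(),.005*(v-q0)])
    o=least_squares(g,np.clip(q0,lo+.02,hi-.02),bounds=(lo,hi)); return o.x,np.linalg.norm(fk(o.x,L)[0]-P),np.degrees(R.from_matrix(fk(o.x,L)[1].T@M).magnitude())
if __name__=="__main__":
    from plan import rot
    print(L.round(0),np.abs(f(L)[:18]).max())
    np.set_printoptions(suppress=True)
    for name,b,h0,hs in (("pick",[599,-48,54],0,(0,15,30,40)),("place",[553,287,103],0,(74.5,60))):
      for h in hs:
       for lean in (40,):
        for flip in (0,1):
          m=rot(h,lean).as_matrix()
          if flip: m=m*[-1,-1,1]
          for back in (0,120):
            P=np.array(b)+m[:,2]*(8-back)
            r=[ik(P,m,q0) for q0 in (q[5],q[2],np.array([-.1,.5,-.5,1.8,-.5,.8,0]),np.array([-1,.5,-1,1.8,-.5,.8,1.5]),np.array([-1,.5,1,1.8,2,.8,1.5]))]
            r.sort(key=lambda t:t[1]+3*t[2]); print(name,h,lean,"flip",flip,back,r[0][0].round(2),round(r[0][1],1),round(r[0][2],1))
E
python3 kin2.py
```

```text
[233. 550. 457. 306.   6.  -9. -15.  -2.  -2.   3. -23.   2.] 2.159782837308569
pick 0 40 flip 0 0 [-0.11  0.5   0.18  2.33  3.38  0.39  1.32] 0.0 0.0
pick 0 40 flip 0 120 [ 0.93  0.34 -1.    2.41  2.18  0.3   2.66] 0.0 0.0
pick 0 40 flip 1 0 [ 0.9   0.86 -1.14  2.29  2.17  0.74 -0.24] 0.0 0.0
pick 0 40 flip 1 120 [ 1.16  0.59 -1.39  2.4   1.91  0.59 -0.13] 0.0 0.0
pick 15 40 flip 0 0 [-0.34  0.59  0.6   2.31  4.11  0.65  0.84] 0.0 0.0
pick 15 40 flip 0 120 [ 1.17  0.46 -1.13  2.39  2.57  0.21  2.66] 2.4 3.8
pick 15 40 flip 1 0 [ 0.94  0.78 -1.02  2.26  2.31  0.4  -0.12] 0.0 0.0
pick 15 40 flip 1 120 [ 1.32  0.65 -1.38  2.35  1.78  0.34  0.37] 0.0 0.0
pick 30 40 flip 0 0 [ 0.67  0.59 -0.55  2.21  4.18  0.21  1.29] 0.4 0.7
pick 30 40 flip 0 120 [ 1.07  0.4  -0.86  2.26 -1.04  0.24  0.26] 0.0 0.0
pick 30 40 flip 1 0 [ 1.05  0.85 -1.07  2.19  1.94  0.21  0.56] 0.0 0.0
pick 30 40 flip 1 120 [ 1.38  0.68 -1.32  2.26  0.89  0.21  1.58] 0.0 0.0
pick 40 40 flip 0 0 [ 0.81  0.65 -0.69  2.12 -1.04  0.21  0.44] 0.9 1.6
pick 40 40 flip 0 120 [ 0.84  0.38 -0.51  2.18 -1.04  0.49  0.42] 0.0 0.0
pick 40 40 flip 1 0 [ 1.11  0.91 -1.13  2.14  1.23  0.21  1.45] 0.0 0.0
pick 40 40 flip 1 120 [ 1.33  0.65 -1.2   2.18  0.04  0.29  2.57] 0.0 0.0
place 74.5 40 flip 0 0 [ 0.12  0.54 -0.52  2.07 -1.04  0.37  0.38] 0.0 0.0
place 74.5 40 flip 0 120 [-0.08  0.3  -0.09  2.09 -1.04  0.71  0.37] 0.0 0.0
place 74.5 40 flip 1 0 [ 0.47  0.74 -1.02  2.07  0.14  0.22  2.46] 0.0 0.0
place 74.5 40 flip 1 120 [ 0.78  0.62 -1.24  2.07 -0.01  0.44  2.61] 0.0 0.0
place 60 40 flip 0 0 [ 0.11  0.51 -0.57  2.11 -1.04  0.21  0.14] 2.0 3.6
place 60 40 flip 0 120 [ 0.27  0.26 -0.59  2.2  -1.04  0.39  0.13] 0.0 0.0
place 60 40 flip 1 0 [ 0.5   0.76 -1.12  2.15  1.5   0.21  0.9 ] 0.0 0.0
place 60 40 flip 1 120 [ 0.76  0.48 -1.23  2.2  -0.03  0.22  2.35] 0.0 0.0
```

```bash
cat > sim.py <<'E'
from kin2 import *
from plan import rot
def jac(q):
    P,M=fk(q,L);J=np.zeros((6,7))
    for i in range(7):
        d=q.copy();d[i]+=1e-5;P2,M2=fk(d,L);J[:3,i]=(P2-P)/1e-5/1000;J[3:,i]=R.from_matrix(M2@M.T).as_rotvec()/1e-5
    return P,M,J
def go(q,P1,M1,n=20,home=None,k=0.0,n_settle=5,w=None):
    """n min-norm steps towards pose; clip at limits with active-set"""
    q=q.copy();P0,M0=fk(q,L);rv=R.from_matrix(M1@M0.T).as_rotvec()
    for i in range(1,n+1+n_settle):
        f=min(1,i/n);Pt=P0+(np.array(P1)-P0)*f;Mt=R.from_rotvec(rv*f).as_matrix()@M0
        for _ in range(2):
            P,M,J=jac(q);e=np.r_[(Pt-P)/1000,R.from_matrix(Mt@M.T).as_rotvec()]
            free=np.ones(7,bool)
            for _ in range(4):
                Jf=J[:,free];dq=np.zeros(7);Ji=Jf.T@np.linalg.inv(Jf@Jf.T+1e-5*np.eye(6));dq[free]=Ji@e
                if home is not None: dq[free]+=(np.eye(free.sum())-Ji@Jf)@(k*(home-q)[free])
                bad=free&((q+dq>hi)|(q+dq<lo))
                if not bad.any(): break
                free&=~bad
            q=np.clip(q+dq,lo,hi)
    P,M=fk(q,L);return q,np.linalg.norm(P-P1),np.degrees(R.from_matrix(M1@M.T).magnitude())
E
python3 - <<'E'
from sim import *
np.set_printoptions(suppress=True,precision=2)
c=lambda r,a,z:np.array([r*np.cos(np.radians(a)),r*np.sin(np.radians(a)),z])
qs=q[0].copy()
W=[(c(520,67,262),rot(157)),(c(450,48,262),rot(138)),([404,208,262],rot(117)),([537,179,229],rot(110)),([537,180,131],rot(110)),([525,170,245],rot(110)),([480,30,255],rot(95)),([490,-140,255],rot(80)),([507,-292,245],rot(65)),([508,-292,136],rot(65)),([510,-294,262],rot(65)),([496.5,-127.1,219.9],rot(40,30))]
for name,h,k in (("minnorm",None,0),("home mid",(lo+hi)/2,.05),("home start",q[0],.05),("home 0 start weak",q[0],.01)):
    qq=qs.copy();print(name)
    for i,(P,r) in enumerate(W):
        qq,a,b=go(qq,P,r.as_matrix(),home=h,k=k)
        if i in(2,3,8,9,11): print(i,qq,round(a,1))
print("obs");print(q)
E
```

```text
minnorm
2 [-0.83  0.07  0.28  2.01 -0.02  1.06 -0.07] 0.0
3 [-0.68  0.3   0.35  1.82 -0.12  1.04  0.07] 0.0
8 [-0.08  0.37  0.71  1.77 -0.27  1.1   0.28] 0.0
9 [-0.02  0.49  0.64  1.88 -0.37  0.89  0.36] 0.0
11 [-0.11  0.16  0.62  2.15 -0.82  0.83  0.18] 0.0
home mid
2 [-0.13  0.1  -0.47  1.98  0.05  1.07 -0.15] 0.0
3 [ 0.02  0.34 -0.52  1.79  0.19  1.07 -0.22] 0.0
8 [ 0.55  0.31 -0.12  1.74  0.04  1.09 -0.03] 0.0
9 [ 0.65  0.44 -0.27  1.85  0.14  0.88 -0.12] 0.0
11 [ 0.58  0.15 -0.17  2.12 -0.68  0.75  0.03] 0.0
home start
2 [-0.84  0.07  0.29  2.01 -0.02  1.06 -0.07] 0.0
3 [-0.66  0.3   0.33  1.82 -0.11  1.04  0.06] 0.0
8 [-0.03  0.35  0.63  1.77 -0.23  1.1   0.24] 0.0
9 [ 0.06  0.46  0.52  1.88 -0.29  0.88  0.29] 0.0
11 [-0.13  0.16  0.64  2.15 -0.83  0.84  0.18] 0.0
home 0 start weak
2 [-0.83  0.07  0.28  2.01 -0.02  1.06 -0.07] 0.0
3 [-0.67  0.3   0.35  1.82 -0.12  1.04  0.07] 0.0
8 [-0.06  0.36  0.67  1.77 -0.25  1.1   0.26] 0.0
9 [ 0.03  0.47  0.57  1.88 -0.32  0.88  0.32] 0.0
11 [-0.06  0.15  0.56  2.15 -0.81  0.83  0.17] 0.0
obs
[[-1.23  0.47 -0.05  1.53  0.02  1.14 -0.08]
 [-0.82  0.07  0.27  2.01 -0.02  1.07 -0.07]
 [-0.68  0.3   0.36  1.82 -0.12  1.04  0.07]
 [-0.1   0.37  0.73  1.77 -0.27  1.1   0.28]
 [-0.04  0.49  0.66  1.88 -0.38  0.9   0.37]
 [-0.13  0.17  0.64  2.14 -0.82  0.85  0.18]]
```

```bash
cat > search.py <<'E'
from sim import *
from joblib import Parallel if False else None
E
cat > search.py <<'E'
from sim import *
from multiprocessing import Pool
def fl(h,l,f):
    m=rot(h,l).as_matrix(); return m*[-1,-1,1] if f else m
def path(hp,hl,l,f):
    b=np.array([599,-48,56.]);g=np.array([553,287,105.]);mp=fl(hp,l,f);ml=fl(hl,l,f);W=[]
    if f: W+=[([496,-127,240],rot(100).as_matrix()),([496,-127,240],rot(150).as_matrix())]
    W+=[(b+mp[:,2]*-112,mp),(b+mp[:,2]*8,mp),(b+mp[:,2]*8+[0,0,100],mp)]
    pre=g+ml[:,2]*8+np.array([0,0,35])-110*np.r_[np.cos(np.radians(hl)),np.sin(np.radians(hl)),0]
    W+=[(pre+[-30,-100,20],fl((hp+hl)/2,l,f)),(pre,ml),(g+ml[:,2]*8+[0,0,15],ml),(g+ml[:,2]*8,ml)]
    return W
def run(a):
    qq=q[5].copy();mg=9;E=0;mi=""
    for i,(P,M) in enumerate(path(*a)):
        qq,e,t=go(qq,P,M,n=8,n_settle=1);E=max(E,e+3*t);m=np.minimum(qq-lo,hi-qq)
        if m.min()<mg: mg=m.min();mi=f"wp{i} j{m.argmin()+1}"
    return round(mg,2),round(E,1),mi,a,qq.round(2).tolist()
if __name__=="__main__":
    J=[(hp,hl,l,f) for f in(0,1) for l in(36,40,44) for hl in(68,74.5,82,90) for hp in range(-60,61,20)]
    with Pool() as p: r=p.map(run,J)
    for f in (0,1):
        for x in sorted([x for x in r if x[3][3]==f],key=lambda x:(-x[0],x[1]))[:9]: print(*x)
E
time OMP_NUM_THREADS=1 python3 search.py
```

```text
0.04 194.4 wp0 j6 (0, 74.5, 44, 0) [0.36, 0.64, -0.81, 2.08, -0.9, 0.26, 0.32]
0.04 194.4 wp0 j6 (0, 90, 44, 0) [0.44, 0.76, -0.92, 1.96, -0.36, 0.46, 0.05]
0.04 233.2 wp0 j6 (0, 82, 44, 0) [-1.53, -0.07, 1.25, 2.28, -0.92, 0.74, 0.23]
0.03 210.3 wp3 j6 (0, 68, 44, 0) [-1.46, -0.08, 1.1, 2.3, -0.95, 0.53, 0.02]
0.02 422.5 wp2 j3 (-60, 82, 40, 0) [0.14, 0.57, -0.54, 2.02, -0.87, 0.47, 0.34]
0.02 422.5 wp2 j3 (-60, 90, 40, 0) [0.23, 0.63, -0.65, 1.95, -0.63, 0.54, 0.24]
0.01 0.0 wp1 j6 (40, 68, 36, 0) [0.1, 0.51, -0.56, 2.09, -0.83, 0.26, 0.05]
0.01 0.0 wp1 j6 (40, 74.5, 36, 0) [0.12, 0.53, -0.56, 2.05, -0.75, 0.35, 0.08]
0.01 0.0 wp0 j5 (60, 74.5, 36, 0) [-0.09, 0.49, -0.29, 2.05, -1.02, 0.45, 0.31]
0.05 688.1 wp5 j4 (-60, 74.5, 44, 1) [-0.23, 0.63, -0.23, 2.33, 4.0, 0.57, -1.58]
0.03 0.0 wp5 j6 (-60, 74.5, 36, 1) [0.5, 0.78, -1.12, 2.04, 0.58, 0.33, 2.03]
0.03 0.0 wp5 j6 (-60, 82, 36, 1) [0.53, 0.86, -1.19, 1.99, 0.57, 0.44, 2.18]
0.03 0.0 wp6 j3 (-60, 90, 36, 1) [0.55, 0.92, -1.23, 1.93, 0.53, 0.56, 2.35]
0.03 236.0 wp5 j4 (-40, 90, 44, 1) [0.18, 0.78, -0.74, 2.28, 4.14, 0.26, -1.36]
0.03 360.1 wp5 j4 (-60, 68, 40, 1) [0.06, 0.59, -0.55, 2.23, 4.12, 0.24, -1.75]
0.02 0.0 wp6 j3 (-20, 90, 36, 1) [0.55, 0.94, -1.25, 1.93, 0.55, 0.57, 2.33]
0.02 16.1 wp6 j3 (-20, 90, 40, 1) [0.58, 0.96, -1.24, 1.95, 0.48, 0.52, 2.42]
0.02 256.6 wp8 j2 (0, 82, 44, 1) [-1.88, -0.31, 1.25, 2.25, -0.27, 0.49, 2.56]
real	0m38.338s
user	2m19.065s
sys	0m0.193s
```

```bash
cat > search2.py <<'E'
from search import *
def path(hp,hl,l,vz,vh,pv):
    b=np.array([599,-48,50.]);g=np.array([553,287,99.]);mp=fl(hp,l,0);ml=fl(hl,l,0)
    W=[([500,-110,250],rot(pv).as_matrix())] if pv is not None else []
    W+=[(b+mp[:,2]*-112,mp),(b+mp[:,2]*8,mp),(b+mp[:,2]*8+[0,0,80],mp)]
    pre=g+ml[:,2]*8+np.array([0,0,30])-110*np.r_[np.cos(np.radians(hl)),np.sin(np.radians(hl)),0]
    W+=[([520,80,vz],fl(vh*hl+(1-vh)*hp,l,0)),(pre,ml),(g+ml[:,2]*8+[0,0,15],ml),(g+ml[:,2]*8,ml)]
    return W
def run(a):
    qq=q[5].copy();mg=9;E=0;mi=""
    for i,(P,M) in enumerate(path(*a)):
        qq,e,t=go(qq,P,M,n=8,n_settle=0);E=max(E,e+3*t);m=np.minimum(qq-lo,hi-qq)
        if m.min()<mg: mg=m.min();mi=f"wp{i} j{m.argmin()+1}"
        if E>3: break
    return round(mg,2),round(E,1),mi,a,qq.round(2).tolist()
if __name__=="__main__":
    J=[(hp,hl,l,vz,vh,pv) for l in(35,38,41) for hl in(70,77,85) for hp in range(-60,61,10) for vz in (170,240) for vh in (.5,) for pv in (None,80,20,-30)]
    with Pool() as p: r=p.map(run,J,chunksize=4)
    for l in (35,38,41):
        for x in sorted([x for x in r if x[3][2]==l and x[1]<2],key=lambda x:-x[0])[:9]: print(*x)
E
time OMP_NUM_THREADS=1 python3 search2.py
```

```text
0.02 0.3 wp2 j5 (50, 70, 35, 170, 0.5, 80) [0.01, 0.5, -0.44, 2.07, -0.91, 0.32, 0.14]
0.02 0.3 wp2 j5 (50, 70, 35, 240, 0.5, 80) [0.01, 0.5, -0.44, 2.07, -0.91, 0.32, 0.14]
0.02 0.3 wp2 j5 (50, 77, 35, 170, 0.5, 80) [0.02, 0.52, -0.43, 2.03, -0.83, 0.41, 0.18]
0.02 0.3 wp2 j5 (50, 77, 35, 240, 0.5, 80) [0.02, 0.52, -0.43, 2.03, -0.83, 0.41, 0.18]
0.02 0.3 wp2 j5 (50, 85, 35, 170, 0.5, 80) [0.03, 0.55, -0.42, 1.98, -0.74, 0.52, 0.23]
0.02 0.3 wp2 j5 (50, 85, 35, 240, 0.5, 80) [0.03, 0.55, -0.42, 1.98, -0.74, 0.52, 0.23]
0.01 0.0 wp1 j6 (40, 70, 35, 170, 0.5, None) [0.07, 0.52, -0.53, 2.07, -0.8, 0.29, 0.04]
0.01 0.6 wp2 j5 (40, 70, 35, 170, 0.5, 20) [0.07, 0.52, -0.53, 2.07, -0.8, 0.29, 0.05]
0.01 0.0 wp1 j6 (40, 70, 35, 240, 0.5, None) [0.07, 0.52, -0.52, 2.07, -0.8, 0.29, 0.05]
0.02 0.2 wp2 j5 (50, 70, 38, 170, 0.5, -30) [0.13, 0.54, -0.58, 2.09, -0.96, 0.27, 0.23]
0.02 0.2 wp2 j5 (50, 70, 38, 240, 0.5, -30) [0.13, 0.54, -0.58, 2.09, -0.96, 0.27, 0.23]
0.02 0.2 wp2 j5 (50, 77, 38, 170, 0.5, -30) [0.13, 0.56, -0.56, 2.04, -0.85, 0.37, 0.24]
0.02 0.2 wp2 j5 (50, 77, 38, 240, 0.5, -30
[... 608 characters left out ...]
0.5, 80) [0.24, 0.6, -0.67, 2.06, -0.87, 0.34, 0.3]
0.02 0.5 wp2 j5 (50, 85, 41, 170, 0.5, 80) [0.23, 0.62, -0.64, 2.0, -0.75, 0.46, 0.3]
0.02 0.5 wp2 j5 (50, 85, 41, 240, 0.5, 80) [0.23, 0.62, -0.64, 2.0, -0.75, 0.46, 0.3]
0.02 0.2 wp2 j5 (60, 85, 41, 170, 0.5, 80) [0.11, 0.58, -0.48, 2.0, -0.92, 0.52, 0.44]
0.02 0.1 wp2 j5 (60, 85, 41, 170, 0.5, 20) [0.11, 0.58, -0.48, 2.0, -0.92, 0.53, 0.44]
0.02 0.2 wp2 j5 (60, 85, 41, 240, 0.5, 80) [0.11, 0.58, -0.48, 2.0, -0.91, 0.52, 0.43]
0.02 0.1 wp2 j5 (60, 85, 41, 240, 0.5, 20) [0.11, 0.58, -0.48, 2.0, -0.91, 0.52, 0.44]
0.01 0.5 wp7 j6 (50, 70, 41, 170, 0.5, 80) [0.25, 0.59, -0.71, 2.1, -1.01, 0.22, 0.33]
real	1m8.478s
user	4m26.884s
sys	0m0.207s
```

```bash
cat > mm.py <<'E'
from search import *
from scipy.optimize import minimize
def best(a):
    P,M,tag=a; res=[]
    from scipy.optimize import brentq
    for q0 in ([.1,.5,-.5,2,-.8,.4,.2],[-.8,.3,.5,2,-.8,.6,.2],[.6,.6,-.9,2.1,-.5,.4,.3]):
        for t in (0,.05,.1,.15,.2,.25,.3):
            g=lambda v:np.concatenate([(fk(v,L)[0]-P)/100,(fk(v,L)[1]-M).ravel()])
            o=least_squares(g,np.clip(q0,lo+t+.01,hi-t-.01),bounds=(lo+t,hi-t))
            if o.cost<1e-7: res.append((t,o.x.round(2).tolist()))
    return tag,max(res) if res else None
if __name__=="__main__":
    J=[]
    for l in (34,38,41):
        for h in (-60,-40,-20,40,50,60,70):
            m=fl(h,l,0); J.append((np.array([599,-48,50.])+8*m[:,2],m,("pick",l,h)))
        for h in (70,77,85):
            m=fl(h,l,0); J.append((np.array([553,287,99.])+8*m[:,2],m,("place",l,h)))
    with Pool() as p:
        for r in p.map(best,J,chunksize=1): print(*r)
E
OMP_NUM_THREADS=1 python3 mm.py
```

```text
('pick', 34, -60) (0.15, [-1.02, 0.93, 1.12, 2.11, -0.74, 0.36, -2.17])
('pick', 34, -40) None
('pick', 34, -20) None
('pick', 34, 40) (0, [0.67, 0.6, -0.56, 2.12, -0.9, 0.21, 0.23])
('pick', 34, 50) (0.15, [0.64, 0.61, -0.5, 2.06, -0.79, 0.36, 0.28])
('pick', 34, 60) (0.3, [0.59, 0.62, -0.42, 2.0, -0.73, 0.51, 0.38])
('pick', 34, 70) (0.3, [0.82, 0.75, -0.74, 1.93, -0.22, 0.56, 0.08])
('place', 34, 70) (0.1, [0.02, 0.5, -0.47, 2.07, -0.8, 0.31, 0.03])
('place', 34, 77) (0.2, [0.02, 0.52, -0.44, 2.03, -0.77, 0.41, 0.12])
('place', 34, 85) (0.3, [0.03, 0.55, -0.44, 1.98, -0.69, 0.51, 0.17])
('pick', 38, -60) (0.1, [-1.06, 0.97, 1.13, 2.13, -0.71, 0.32, -2.23])
('pick', 38, -40) None
('pick', 38, -20) None
('pick', 38, 40) None
('pick', 38, 50) (0.1, [0.79, 0.67, -0.66, 2.07, -0.77, 0.31, 0.31])
('pick', 38, 60) (0.25, [0.77, 0.69, -0.62, 2.0, -0.63, 0.46, 0.33])
('pick', 38, 70) (0.3, [0.86, 0.78, -0.75, 1.93, -0.31, 0.56, 0.18])
('place', 38, 70) (0.05, [0.15, 0.54, -0.61, 2.09, -0.92, 0.26, 0.19])
('place', 38, 77) (0.15, [0.14, 0.56, -0.56, 2.04, -0.85, 0.37, 0.23])
('place', 38, 85) (0.25, [0.19, 0.6, -0.62, 1.99, -0.65, 0.46, 0.18])
('pick', 41, -60) (0.1, [-1.1, 1.04, 1.18, 2.14, -0.81, 0.31, -2.17])
('pick', 41, -40) None
('pick', 41, -20) None
('pick', 41, 40) None
('pick', 41, 50) (0.1, [0.83, 0.7, -0.69, 2.08, -0.88, 0.31, 0.46])
('pick', 41, 60) (0.25, [0.82, 0.72, -0.66, 2.01, -0.68, 0.46, 0.4])
('pick', 41, 70) (0.3, [0.89, 0.8, -0.77, 1.93, -0.35, 0.57, 0.25])
('place', 41, 70) (0, [0.27, 0.59, -0.73, 2.1, -0.98, 0.21, 0.29])
('place', 41, 77) (0.1, [0.28, 0.62, -0.73, 2.06, -0.78, 0.31, 0.21])
('place', 41, 85) (0.25, [0.23, 0.62, -0.64, 2.0, -0.75, 0.46, 0.3])
```

```bash
cat > search3.py <<'E'
from search import *
q0=q[5]
def rest(hp,hl,l):
    b=np.array([599,-48,50.]);g=np.array([553,287,99.]);mp=fl(hp,l,0);ml=fl(hl,l,0)
    pre=g+ml[:,2]*8+np.array([0,0,30])-110*np.r_[np.cos(np.radians(hl)),np.sin(np.radians(hl)),0]
    return [(b+mp[:,2]*-112,mp),(b+mp[:,2]*8,mp),(b+mp[:,2]*8+[0,0,80],mp),([520,80,180],fl((hp+hl)/2,l,0)),(pre,ml),(g+ml[:,2]*8+[0,0,15],ml),(g+ml[:,2]*8,ml)]
def run(seed):
    r=np.random.default_rng(seed); qq=q0.copy(); mg=9; W=[]
    for i in range(r.integers(1,4)):
        w=[float(v) for v in (r.uniform(440,620),r.uniform(-200,120),r.uniform(230,330),r.uniform(-60,160),r.uniform(-40,40))]
        w=[round(w[0],-1),round(w[1],-1),round(w[2],-1),round(w[3],-1),round(w[4])]
        qq,e,t=go(qq,w[:3],rot(w[3],w[4]).as_matrix(),n=5,n_settle=0); mg=min(mg,np.minimum(qq-lo,hi-qq).min()); W.append(w)
        if mg<.12 or e+t>1: return (-1,)
    if qq[2]>.2: return (-1,)
    hp=float(r.choice([50,55,60,65]))
    for P,M in rest(hp,78,38):
        qq,e,t=go(qq,P,M,n=5,n_settle=0); mg=min(mg,np.minimum(qq-lo,hi-qq).min())
        if mg<.05 or e+t>1: return (-1,)
    return round(mg,3),W,hp,qq.round(2).tolist()
if __name__=="__main__":
    with Pool() as p: r=p.map(run,range(12000),chunksize=50)
    r=[x for x in r if x[0]>0]; print(len(r))
    for x in sorted(r,key=lambda x:-x[0]+.01*len(x[1]))[:8]: print(*x)
E
time OMP_NUM_THREADS=1 timeout 500 python3 search3.py
```

```text
15
0.162 [[450.0, -10.0, 270.0, -10.0, 21]] 60.0 [0.12, 0.56, -0.54, 2.04, -0.85, 0.39, 0.25]
0.171 [[460.0, -70.0, 310.0, -40.0, 15], [550.0, -180.0, 230.0, 80.0, 39], [530.0, -30.0, 300.0, 120.0, -27]] 60.0 [0.15, 0.56, -0.57, 2.04, -0.81, 0.38, 0.22]
0.141 [[470.0, 30.0, 270.0, -20.0, 21]] 65.0 [0.21, 0.59, -0.66, 2.04, -0.7, 0.35, 0.12]
0.147 [[450.0, 60.0, 290.0, 10.0, 24], [510.0, 70.0, 280.0, -0.0, 33]] 55.0 [0.16, 0.57, -0.59, 2.04, -0.8, 0.38, 0.21]
0.151 [[460.0, -200.0, 270.0, -10.0, 34], [500.0, -130.0, 290.0, -50.0, 3], [530.0, -150.0, 260.0, 40.0, -36]] 55.0 [0.19, 0.58, -0.63, 2.04, -0.74, 0.36, 0.16]
0.139 [[590.0, 60.0, 250.0, -30.0, 24], [480.0, 80.0, 280.0, 90.0, 36], [470.0, 100.0, 310.0, 10.0, 24]] 60.0 [0.22, 0.59, -0.66, 2.04, -0.69, 0.35, 0.11]
0.129 [[560.0, -180.0, 290.0, 0.0, -6], [540.0, -110.0, 250.0, 90.0, 5], [460.0, 110.0, 280.0, 30.0, 35]] 60.0 [0.24, 0.6, -0.69, 2.04, -0.65, 0.34, 0.07]
0.104 [[460.0, -30.0, 320.0, -10.0, 23]] 55.0 [0.29, 0.62, -0.77, 2.04, -0.5, 0.31, -0.06]
real	5m45.869s
user	22m43.141s
sys	0m0.273s
```

A single detour through (450,-10,270) leaning 21° swings the elbow to the good side. After it the whole pick and place path keeps at least 0.16 rad from every joint limit, with a 38° lean, pick heading 60° and place heading 78°.

Run:
```python
from plan import *
m=rot(60,38).as_matrix()
pre=np.array([599,-48,50])-112*m[:,2]; print(pre)
plan([([450,-10,270],rot(-10,21)),(pre+[0,0,20],rot(60,38))],0,step=45,ang=8)
```

```text
[ 564.52295738 -107.71598951  138.2572044 ]
[[[0, 0.01, -0.02, -0.004, -3.7, -1.3, 7.5], [0, 0.007, -0.021, -0.005, -3.7, -1.3, 7.5], [0, 0.004, -0.021, -0.007, -3.6, -1.3, 7.5], [0, 0.001, -0.021, -0.008, -3.7, -1.3, 7.5], [0, -0.002, -0.02, -0.01, -3.6, -1.3, 7.5]]]
[[[0, -0.004, -0.02, -0.01, -3.7, -1.4, 7.5], [0, 0.01, 0.01, 0.019, 4.3, 1.9, -7.6], [0, 0.008, 0.012, 0.018, 4.3, 1.9, -7.6], [0, 0.006, 0.014, 0.018, 4.3, 1.8, -7.6], [0, 0.003, 0.016, 0.016, 4.3, 1.9, -7.7]]]
[[[0, 0.0, 0.018, 0.015, 4.4, 1.8, -7.6], [0, -0.002, 0.019, 0.014, 4.3, 1.9, -7.7], [0, -0.006, 0.019, 0.012, 4.4, 1.8, -7.6], [0, -0.008, 0.019, 0.011, 4.3, 1.9, -7.7]]]
14 [ 564.5 -107.5  158.7]
```

Call:
arm_command([
  [[0,0.01,-0.02,-0.004,-3.7,-1.3,7.5],[0,0.007,-0.021,-0.005,-3.7,-1.3,7.5],[0,0.004,-0.021,-0.007,-3.6,-1.3,7.5],[0,0.001,-0.021,-0.008,-3.7,-1.3,7.5],[0,-0.002,-0.02,-0.01,-3.6,-1.3,7.5]],
])

```text
t: 9.3
eef_pos: [465.6, -70.4, 243.2]
eef_rot: [-2.974, -0.382, -0.617]
wrist_force: [-0.2, 0.2, -0.2]
gripper_width: 87.4
```

Call:
arm_command([
  [[0,-0.004,-0.02,-0.01,-3.7,-1.4,7.5],[0,0,0,0,0,0,0],[0,0,0,0,0,0,0]],
])

```text
t: 9.6
eef_pos: [458.1, -61.0, 246.0]
eef_rot: [-3.007, -0.28, -0.593]
wrist_force: [0.2, -0.8, -0.0]
gripper_width: 87.1
```

Run:
```python
from plan import *
from sim import *
st()
s=sense(); m=rot(60,38).as_matrix()
pre=np.array([599,-48,50])-112*m[:,2]+[0,0,20]
print("sim",q:=go(s["qpos"],pre,m,n=8,n_settle=0)[0].round(2))
plan([(pre,rot(60,38))],0,step=45,ang=8)
```

```text
9.6 [458.1 -61.  246. ] x [0.909 0.166 0.382] z [ 0.37   0.097 -0.924] F [ 0.2 -0.8 -0. ] w 87.1 q [-0.36 -0.09  0.47  2.25 -0.18  0.61 -1.14]
sim [ 0.21  0.43  0.3   1.99 -1.    1.    0.64]
[[[0, 0.009, 0.011, 0.019, 3.9, 2.3, -7.2], [0, 0.007, 0.014, 0.019, 3.9, 2.3, -7.2], [0, 0.004, 0.016, 0.018, 3.9, 2.3, -7.2], [0, 0.002, 0.017, 0.017, 3.9, 2.3, -7.2], [0, -0.001, 0.019, 0.016, 3.9, 2.4, -7.2]]]
[[[0, -0.005, 0.019, 0.014, 4.0, 2.3, -7.2]]]
6 [ 564.6 -108.2  158.4]
```

Joint speed limiting left the pose short. I'll finish the detour in smaller steps.

Run:
```python
from plan import *
plan([([450,-10,270],rot(-10,21))],0,step=12,ang=4)
```

```text
[[[0, 0.002, -0.01, -0.004, -1.8, -0.2, 3.8], [0, 0.001, -0.011, -0.004, -1.9, -0.2, 3.8], [0, 0.001, -0.01, -0.005, -1.8, -0.3, 3.8], [0, -0.0, -0.01, -0.005, -1.9, -0.2, 3.8], [0, -0.001, -0.01, -0.006, -1.8, -0.3, 3.7]]]
5 [449.6 -10.4 270.3]
```

Call:
arm_command([
  [[0,0.002,-0.01,-0.004,-1.8,-0.2,3.8],[0,0.001,-0.011,-0.004,-1.9,-0.2,3.8],[0,0.001,-0.01,-0.005,-1.8,-0.3,3.8],[0,0,-0.01,-0.005,-1.9,-0.2,3.8],[0,-0.001,-0.01,-0.006,-1.8,-0.3,3.7]],
])

```text
t: 10.1
eef_pos: [449.1, -10.5, 269.5]
eef_rot: [3.046, -0.275, 0.558]
wrist_force: [0.6, 0.2, -0.2]
gripper_width: 87.4
```

Call:
arm_command([
  [[0,0,0,0,0,0,0],[0,0,0,0,0,0,0]],
])

```text
t: 10.3
eef_pos: [448.9, -10.7, 269.1]
eef_rot: [3.048, -0.268, 0.558]
wrist_force: [0.3, 0.5, -0.3]
gripper_width: 86.7
```

Run:
```python
from plan import *
from sim import *
st()
s=sense(); m=rot(60,38).as_matrix()
pre=np.array([599,-48,50])-112*m[:,2]+[0,0,20]
for n in(5,10,20): print("sim",go(s["qpos"],pre,m,n=n,n_settle=0)[0].round(2), "planned state",go(q[5],[450,-10,270],rot(-10,21).as_matrix(),n=n,n_settle=0)[0].round(2))
plan([(pre,rot(60,38))],0,step=45,ang=5)
```

```text
10.3 [448.9 -10.7 269.1] x [ 0.921 -0.163  0.354] z [ 0.349 -0.062 -0.935] F [ 0.3  0.5 -0.3] w 86.7 q [-0.32 -0.13  0.16  2.22  0.21  0.71 -2.04]
sim [ 0.99  0.51 -0.72  1.96 -0.5   0.72  0.2 ] planned state [-0.36 -0.13  0.2   2.23  0.22  0.71 -2.05]
sim [ 0.25  0.43  0.25  1.99 -0.98  0.98  0.62] planned state [-0.33 -0.13  0.17  2.23  0.22  0.7  -2.05]
sim [ 0.15  0.44  0.37  1.99 -1.02  1.02  0.66] planned state [-0.32 -0.13  0.16  2.23  0.21  0.7  -2.04]
[[[0, 0.006, 0.006, 0.012, 2.7, 1.2, -4.7], [0, 0.006, 0.007, 0.011, 2.7, 1.1, -4.7], [0, 0.005, 0.008, 0.011, 2.6, 1.2, -4.7], [0, 0.004, 0.009, 0.011, 2.7, 1.1, -4.7], [0, 0.003, 0.009, 0.01, 2.6, 1.2, -4.7]]]
[[[0, 0.002, 0.01, 0.01, 2.7, 1.1, -4.7], [0, 0.001, 0.011, 0.01, 2.6, 1.2, -4.7], [0, -0.0, 0.011, 0.009, 2.7, 1.1, -4.7], [0, -0.001, 0.011, 0.009, 2.6, 1.1, -4.7], [0, -0.003, 0.012, 0.008, 2.6, 1.2, -4.7]]]
[[[0, -0.004, 0.012, 0.007, 2.7, 1.2, -4.8], [0, -0.004, 0.012, 0.007, 2.7, 1.1, -4.7], [0, -0.006, 0.011, 0.006, 2.6, 1.2, -4.8]]]
13 [ 564.3 -108.1  158.5]
```

```bash
cat > fast.py <<'E'
from kin2 import *
from plan import rot
SEG={0:[L[9],L[10],0],2:[L[4],L[6],L[1]],4:[L[5],L[7],L[2]],6:[0,0,L[3]],5:[L[11],L[8],0]}
def fkj(q):
    N=len(q);M=np.tile(np.eye(3),(N,1,1));P=np.tile([0,0,L[0]],(N,1)).astype(float);O=[];A=[]
    for i,ax in enumerate("zyzyzyz"):
        O.append(P.copy());A.append(s[i]*M[:,:,2 if ax=="z" else 1])
        c,sn=np.cos(s[i]*q[:,i]),np.sin(s[i]*q[:,i]);Q=np.zeros((N,3,3))
        if ax=="z": Q[:,0,0]=c;Q[:,0,1]=-sn;Q[:,1,0]=sn;Q[:,1,1]=c;Q[:,2,2]=1
        else: Q[:,0,0]=c;Q[:,0,2]=sn;Q[:,2,0]=-sn;Q[:,2,2]=c;Q[:,1,1]=1
        M=M@Q
        if i in SEG: P=P+M@np.array(SEG[i],float)
    J=np.stack([np.concatenate([np.cross(a,P-o)/1000,a],1) for a,o in zip(A,O)],2)
    return P,np.stack([M[:,:,1],-M[:,:,0],M[:,:,2]],2),J
def move(q,P1,M1,n):
    """batched min-norm tracking; returns q, min margin"""
    P0,M0,_=fkj(q);rv=R.from_matrix(M1@M0.transpose(0,2,1)).as_rotvec();mg=np.full(len(q),9.);wj=np.zeros(len(q),int)
    for i in range(1,n+1):
        f=i/n;Pt=P0+(P1-P0)*f;Mt=R.from_rotvec(rv*f).as_matrix()@M0
        P,M,J=fkj(q);e=np.c_[(Pt-P)/1000,R.from_matrix(Mt@M.transpose(0,2,1)).as_rotvec()]
        x=np.linalg.solve(J@J.transpose(0,2,1)+1e-6*np.eye(6),e[:,:,None]);dq=(J.transpose(0,2,1)@x)[:,:,0]
        q=q+np.clip(dq,-.3,.3);m=np.minimum(q-lo,hi-q);k=m.min(1);wj=np.where(k<mg,m.argmin(1),wj);mg=np.minimum(mg,k)
    return q,mg,wj
E
cat > s4.py <<'E'
from fast import *
from bench import sense
import time
np.set_printoptions(suppress=True)
q0=sense()["qpos"]; r=np.random.default_rng(0); N=12000; ns=3; l=38; hl=78
W=np.stack([np.stack([r.uniform(440,620,N).round(-1),r.uniform(-220,120,N).round(-1),r.uniform(230,360,N).round(-1),r.uniform(-150,200,N).round(-1),r.uniform(0,45,N).round()],1) for _ in range(ns)],1)
hp=r.choice([50,55,60,65],N)
RM=lambda h,l:np.stack([rot(a,b).as_matrix() for a,b in zip(h,np.broadcast_to(l,len(h)))])
Q=np.tile(q0,(N,1));mg=np.full(N,9.);idx=np.arange(N)
def stp(P,M,n,thr):
    global Q,idx,mg
    Q,m,_=move(Q,P,M,n);mg=np.minimum(mg,m);k=mg>thr;Q=Q[k];idx=idx[k];mg=mg[k];return k
for j in range(ns):
    stp(W[idx,j,:3],RM(W[idx,j,3],W[idx,j,4]),14,.08); print(len(idx),Q[:,2].min() if len(idx) else 0)
b=np.array([599,-48,50.]);g=np.array([553,287,99.])
R1=lambda:RM(hp[idx],l)
def T(base,m): return base+m
m=R1();stp(b-112*m[:,:,2]+[0,0,20],m,14,.04)
m=R1();stp(b+8*m[:,:,2],m,8,.04)
m=R1();stp(b+8*m[:,:,2]+[0,0,80],m,5,.04);print(len(idx))
ml=rot(hl,l).as_matrix();u=np.r_[np.cos(np.radians(hl)),np.sin(np.radians(hl)),0]
stp(np.tile([520,80,180.],(len(idx),1)),RM((hp[idx]+hl)/2,l),8,.04)
for P,n in((g+8*ml[:,2]+[0,0,30]-110*u,8),(g+8*ml[:,2]+[0,0,15],6),(g+8*ml[:,2],3)):
    stp(np.tile(P,(len(idx),1)),np.tile(ml,(len(idx),1,1)),n,.04)
print(len(idx))
for i in np.argsort(-mg)[:8]: print(mg[i].round(3),W[idx[i]].tolist(),hp[idx[i]],Q[i].round(2).tolist())
E
time OMP_NUM_THREADS=4 timeout 200 python3 s4.py
```

```text
6429 -0.14087331656995905
4343 -1.0468094659478784
2836 -1.0464989275661594
47
35
0.184 [[570.0, -170.0, 240.0, 160.0, 30.0], [540.0, 90.0, 340.0, 20.0, 34.0], [550.0, -140.0, 270.0, -60.0, 5.0]] 65 [0.13, 0.56, -0.54, 2.04, -0.85, 0.39, 0.25]
0.175 [[610.0, -30.0, 340.0, -10.0, 20.0], [540.0, -150.0, 250.0, 130.0, 37.0], [470.0, -30.0, 310.0, -30.0, 27.0]] 60 [0.14, 0.56, -0.57, 2.04, -0.82, 0.38, 0.23]
0.16 [[560.0, -180.0, 300.0, 110.0, 30.0], [470.0, -190.0, 290.0, -70.0, 31.0], [440.0, 120.0, 320.0, -10.0, 1.0]] 65 [0.17, 0.57, -0.61, 2.04, -0.77, 0.37, 0.18]
0.144 [[520.0, -50.0, 300.0, 160.0, 34.0], [570.0, 80.0, 310.0, -20.0, 30.0], [610.0, -30.0, 270.0, -50.0, 7.0]] 65 [0.09, 0.55, -0.5, 2.04, -0.9, 0.41, 0.29]
0.14 [[520.0, 20.0, 330.0, 130.0, 39.0], [490.0, -20.0, 260.0, -20.0, 29.0], [570.0, -210.0, 330.0, 20.0, 1.0]] 65 [0.09, 0.55, -0.5, 2.04, -0.9, 0.41, 0.29]
0.13 [[600.0, -90.0, 320.0, 110.0, 29.0], [470.0, -100.0, 320.0, -50.0, 37.0], [450.0, 0.0, 270.0, 20.0, 15.0]] 65 [0.24, 0.6, -0.69, 2.04, -0.65, 0.34, 0.07]
0.125 [[580.0, -90.0, 290.0, 150.0, 3.0], [450.0, -140.0, 270.0, -30.0, 33.0], [590.0, 80.0, 360.0, 10.0, 7.0]] 65 [0.24, 0.6, -0.7, 2.04, -0.64, 0.34, 0.07]
0.123 [[530.0, -210.0, 260.0, -30.0, 29.0], [520.0, -100.0, 350.0, 120.0, 41.0], [560.0, -80.0, 320.0, -30.0, 34.0]] 50 [0.18, 0.58, -0.62, 2.04, -0.75, 0.36, 0.17]
real	0m14.812s
user	0m15.220s
sys	0m0.195s
```

A finer simulation gives a reliable three-pose loop. Running it in segments.

Run:
```python
from plan import *
plan([([610,-30,340],rot(-10,20)),([540,-150,250],rot(130,37))],0,step=30,ang=6)
```

```text
[[[0, 0.029, -0.002, -0.001, 0.0, -0.1, -0.0], [0, 0.03, -0.001, -0.002, 0.0, -0.1, -0.0], [0, 0.029, -0.002, -0.002, 0.0, -0.1, -0.0], [0, 0.03, -0.001, -0.001, 0.0, -0.2, -0.0], [0, 0.029, -0.002, -0.002, 0.0, -0.1, -0.0]]]
[[[0, 0.03, -0.001, -0.002, 0.0, -0.2, -0.1], [0, -0.004, 0.006, 0.003, 3.2, 0.4, -5.9], [0, -0.004, 0.006, 0.003, 3.2, 0.4, -5.9], [0, -0.005, 0.006, 0.003, 3.2, 0.4, -5.9], [0, -0.005, 0.005, 0.002, 3.2, 0.4, -5.9]]]
[[[0, -0.006, 0.005, 0.002, 3.2, 0.4, -5.9], [0, -0.007, 0.004, 0.002, 3.2, 0.4, -5.9], [0, -0.007, 0.004, 0.001, 3.2, 0.4, -5.8], [0, -0.007, 0.003, 0.001, 3.2, 0.4, -5.9], [0, -0.008, 0.002, 0.001, 3.2, 0.4, -5.8]]]
[[[0, -0.008, 0.001, 0.001, 3.2, 0.3, -5.8], [0, -0.008, 0.001, 0.001, 3.2, 0.3, -5.9], [0, -0.008, 0.0, 0.0, 3.2, 0.4, -5.8], [0, -0.008, -0.001, 0.0, 3.2, 0.3, -5.9], [0, -0.008, -0.001, 0.001, 3.2, 0.4, -5.8]]]
[[[0, -0.007, -0.002, 0.001, 3.2, 0.3, -5.9], [0, -0.007, -0.003, 0.001, 3.2, 0.4, -5.8], [0, -0.007, -0.004, 0.001, 3.2, 0.3, -5.9], [0, -0.006, -0.004, 0.001, 3.2, 0.4, -5.8], [0, -0.006, -0.005, 0.001, 3.2, 0.3, -5.9]]]
[[[0, -0.005, -0.005, 0.001, 3.2, 0.3, -5.8], [0, -0.005, -0.006, 0.001, 3.1, 0.4, -5.9]]]
27 [ 540.2 -149.9  250.5]
```

Call:
arm_command([
  [[0,0.029,-0.002,-0.001,0,-0.1,0],[0,0.03,-0.001,-0.002,0,-0.1,0],[0,0.029,-0.002,-0.002,0,-0.1,0],[0,0.03,-0.001,-0.001,0,-0.2,0],[0,0.029,-0.002,-0.002,0,-0.1,0]],
])

```text
t: 10.8
eef_pos: [583.6, -27.8, 328.4]
eef_rot: [3.051, -0.271, 0.542]
wrist_force: [0.9, 0.5, -0.1]
gripper_width: 87.2
```

Call:
arm_command([
  [[0,0.03,-0.001,-0.002,0,-0.2,-0.1],[0,-0.004,0.006,0.003,3.2,0.4,-5.9],[0,-0.004,0.006,0.003,3.2,0.4,-5.9],[0,-0.005,0.006,0.003,3.2,0.4,-5.9],[0,-0.005,0.005,0.002,3.2,0.4,-5.9]],
])

```text
t: 11.3
eef_pos: [596.4, -54.5, 322.8]
eef_rot: [-2.943, -0.418, -0.572]
wrist_force: [-0.0, 0.0, -0.3]
gripper_width: 86.8
```

Call:
arm_command([
  [[0,-0.006,0.005,0.002,3.2,0.4,-5.9],[0,-0.007,0.004,0.002,3.2,0.4,-5.9],[0,-0.007,0.004,0.001,3.2,0.4,-5.8],[0,-0.007,0.003,0.001,3.2,0.4,-5.9],[0,-0.008,0.002,0.001,3.2,0.4,-5.8]],
])

```text
t: 11.8
eef_pos: [579.3, -83.8, 300.8]
eef_rot: [-2.548, -1.158, -0.558]
wrist_force: [0.6, -0.3, 0.4]
gripper_width: 87.4
```

Call:
arm_command([
  [[0,-0.008,0.001,0.001,3.2,0.3,-5.8],[0,-0.008,0.001,0.001,3.2,0.3,-5.9],[0,-0.008,0,0,3.2,0.4,-5.8],[0,-0.008,-0.001,0,3.2,0.3,-5.9],[0,-0.008,-0.001,0.001,3.2,0.4,-5.8]],
])

```text
t: 12.3
eef_pos: [562.2, -113.0, 278.5]
eef_rot: [-2.004, -1.748, -0.496]
wrist_force: [0.4, -0.3, 0.1]
gripper_width: 87.2
```

Call:
arm_command([
  [[0,-0.007,-0.002,0.001,3.2,0.3,-5.9],[0,-0.007,-0.003,0.001,3.2,0.4,-5.8],[0,-0.007,-0.004,0.001,3.2,0.3,-5.9],[0,-0.006,-0.004,0.001,3.2,0.4,-5.8],[0,-0.006,-0.005,0.001,3.2,0.3,-5.9]],
])

```text
t: 12.8
eef_pos: [545.7, -139.7, 256.7]
eef_rot: [-1.349, -2.176, -0.404]
wrist_force: [0.5, 0.2, 0.4]
gripper_width: 87.0
```

```bash
cat > chk.py <<'E'
from plan import *
from fast import *
def chk(W):
    """simulate list of (P,R,n) from now; print q and margin"""
    Q=sense()["qpos"][None]
    for P,r,n in W:
        Q,m,j=move(Q,np.array([P],float),r.as_matrix()[None],n); print("sim",Q[0].round(2),"mg",m.round(2),"j",j[0]+1)
E
python3 - <<'E'
from chk import *
st()
m=rot(60,38).as_matrix();b=np.array([599,-48,50.])
chk([([540,-150,250],rot(130,37),5),([470,-30,310],rot(-30,27),25),(b-112*m[:,2]+[0,0,20],rot(60,38),18),(b+8*m[:,2],rot(60,38),8)])
plan([([540,-150,250],rot(130,37)),([470,-30,310],rot(-30,27))],0,step=30,ang=5.5)
E
```

```text
12.8 [ 545.7 -139.7  256.7] x [-0.351  0.728  0.589] z [-0.289  0.514 -0.808] F [0.5 0.2 0.4] w 87.0 q [ 0.35  0.53  0.04  1.51 -0.4   1.62  0.94]
sim [ 0.35  0.58  0.    1.46 -0.31  1.68  1.11] mg [0.31] j 6
sim [ 0.25 -0.12 -0.43  2.15  0.38  0.76 -2.51] mg [0.15] j 7
sim [ 0.44  0.42 -0.    1.98 -0.9   0.91  0.55] mg [0.08] j 5
sim [ 0.39  0.61 -0.11  2.02 -1.09  0.67  0.71] mg [-0.05] j 5
[[[0, -0.003, -0.003, 0.001, 2.1, 0.2, -3.8], [0, -0.003, -0.003, 0.001, 2.1, 0.2, -3.8], [0, -0.003, -0.004, 0.0, 2.2, 0.3, -3.9], [0, 0.006, 0.001, 0.001, -3.4, -0.1, 5.4], [0, 0.006, 0.0, 0.001, -3.4, -0.1, 5.4]]]
[[[0, 0.006, -0.0, 0.001, -3.4, -0.1, 5.4], [0, 0.006, -0.001, 0.001, -3.4, -0.1, 5.4], [0, 0.006, -0.002, 0.001, -3.4, -0.1, 5.4], [0, 0.005, -0.002, 0.001, -3.4, -0.1, 5.4], [0, 0.005, -0.003, 0.001, -3.4, -0.1, 5.4]]]
[[[0, 0.005, -0.003, 0.001, -3.4, -0.1, 5.4], [0, 0.005, -0.004, 0.001, -3.4, -0.1, 5.4], [0, 0.004, -0.004, 0.0, -3.4, -0.1, 5.4], [0, 0.004, -0.005, 0.0, -3.4, -0.1, 5.4], [0, 0.003, -0.005, -0.0, -3.4, -0.1, 5.4]]]
[[[0, 0.003, -0.005, -0.0, -3.4, -0.1, 5.4], [0, 0.002, -0.006, -0.001, -3.4, -0.1, 5.5], [0, 0.002, -0.006, -0.001, -3.4, -0.1, 5.4], [0, 0.001, -0.006, -0.001, -3.4, -0.1, 5.5], [0, 0.001, -0.006, -0.002, -3.4, -0.1, 5.4]]]
[[[0, 0.0, -0.006, -0.002, -3.4, -0.1, 5.5], [0, -0.0, -0.005, -0.003, -3.4, -0.1, 5.4], [0, -0.001, -0.005, -0.003, -3.4, -0.1, 5.4], [0, -0.001, -0.005, -0.003, -3.4, -0.1, 5.5], [0, -0.002, -0.005, -0.003, -3.4, -0.2, 5.4]]]
[[[0, -0.002, -0.004, -0.004, -3.4, -0.1, 5.5], [0, -0.002, -0.004, -0.004, -3.4, -0.2, 5.4], [0, -0.003, -0.004, -0.004, -3.5, -0.1, 5.5]]]
28 [470.  -29.6 310.1]
```

```bash
sed -e 's/ns=3/ns=2/' -e 's/N=12000/N=6000/' -e 's/,14,\.08/,32,.1/' -e 's/m,14,\.04/m,30,.06/' -e 's/m,8,\.04/m,12,.06/' -e 's/l),8,\.04/l),14,.06/' s4.py > s5.py
time timeout 250 python3 s5.py
```

```text
4687 -1.0440882276510184
3005 -0.7832765238038465
94
79
0.178 [[460.0, 10.0, 310.0, 40.0, 27.0], [510.0, 110.0, 250.0, 30.0, 0.0]] 65 [0.14, 0.56, -0.56, 2.04, -0.83, 0.39, 0.24]
0.177 [[490.0, -90.0, 340.0, 30.0, 36.0], [490.0, 40.0, 270.0, 30.0, 0.0]] 65 [0.12, 0.55, -0.53, 2.04, -0.86, 0.4, 0.26]
0.174 [[450.0, 40.0, 350.0, 50.0, 16.0], [520.0, -200.0, 350.0, -60.0, 5.0]] 65 [0.12, 0.55, -0.53, 2.04, -0.87, 0.4, 0.26]
0.171 [[460.0, 120.0, 310.0, 80.0, 23.0], [570.0, 50.0, 300.0, -40.0, 2.0]] 65 [0.11, 0.55, -0.53, 2.04, -0.87, 0.4, 0.27]
0.165 [[490.0, 30.0, 310.0, 30.0, 16.0], [600.0, -0.0, 230.0, 10.0, 16.0]] 65 [0.11, 0.55, -0.52, 2.04, -0.87, 0.4, 0.27]
0.163 [[460.0, 10.0, 350.0, 60.0, 16.0], [580.0, -220.0, 330.0, -40.0, 32.0]] 60 [0.17, 0.57, -0.6, 2.04, -0.79, 0.37, 0.2]
0.163 [[510.0, -20.0, 350.0, -20.0, 23.0], [550.0, 80.0, 350.0, 10.0, 3.0]] 60 [0.12, 0.56, -0.54, 2.04, -0.85, 0.39, 0.25]
0.161 [[460.0, -120.0, 340.0, 70.0, 45.0], [610.0, -30.0, 260.0, -40.0, 4.0]] 60 [0.17, 0.57, -0.6, 2.04, -0.78, 0.37, 0.19]
real	0m12.226s
user	0m12.743s
sys	0m0.120s
```

Run:
```python
from chk import *
m=rot(65,38).as_matrix();b=np.array([599,-48,50.])
for A,B in ((([490,-90,340],rot(30,36)),([490,40,270],rot(30,0))),(([460,10,310],rot(40,27)),([510,110,250],rot(30,0)))):
  for k in (.5,1,2):
    n=lambda v:int(v*k)
    chk([(*A,n(32)),(*B,n(32)),(b-112*m[:,2]+[0,0,20],rot(65,38),n(30)),(b+8*m[:,2],rot(65,38),n(12))]); print()
```

```text
sim [ 0.25 -0.09  0.12  2.11 -0.67  0.81 -0.28] mg [0.24] j 2
sim [-0.01  0.14 -0.18  1.91  0.03  1.1  -1.24] mg [0.24] j 2
sim [ 0.66  0.46 -0.29  1.92 -0.72  0.89  0.47] mg [0.32] j 5
sim [ 0.58  0.65 -0.36  1.97 -0.82  0.62  0.56] mg [0.22] j 5

sim [ 0.25 -0.09  0.11  2.11 -0.67  0.81 -0.29] mg [0.24] j 2
sim [-0.01  0.14 -0.18  1.91  0.03  1.1  -1.24] mg [0.24] j 2
sim [ 0.67  0.46 -0.3   1.92 -0.71  0.89  0.46] mg [0.33] j 5
sim [ 0.59  0.65 -0.37  1.97 -0.82  0.61  0.56] mg [0.22] j 5

sim [ 0.26 -0.09  0.11  2.11 -0.67  0.81 -0.29] mg [0.24] j 2
sim [-0.01  0.14 -0.18  1.91  0.03  1.1  -1.24] mg [0.24] j 2
sim [ 0.67  0.46 -0.3   1.92 -0.71  0.89  0.46] mg [0.33] j 5
sim [ 0.59  0.65 -0.38  1.97 -0.81  0.61  0.55] mg [0.23] j 5

sim [ 0.09 -0.11  0.01  2.14 -0.46  0.82 -0.5 ] mg [0.22] j 2
sim [-0.14  0.21 -0.18  1.87  0.04  1.06 -1.38] mg [0.23] j 2
sim [ 0.69  0.47 -0.32  1.92 -0.7   0.88  0.45] mg [0.34] j 5
sim [ 0.6   0.65 -0.39  1.97 -0.8   0.61  0.54] mg [0.24] j 5

sim [ 0.1  -0.11 -0.    2.14 -0.46  0.82 -0.51] mg [0.22] j 2
sim [-0.13  0.21 -0.19  1.87  0.04  1.06 -1.38] mg [0.23] j 2
sim [ 0.7   0.47 -0.33  1.92 -0.69  0.88  0.44] mg [0.35] j 5
sim [ 0.61  0.66 -0.4   1.97 -0.79  0.6   0.53] mg [0.25] j 5

sim [ 0.1  -0.11 -0.01  2.14 -0.46  0.82 -0.51] mg [0.22] j 2
sim [-0.13  0.21 -0.19  1.87  0.04  1.06 -1.38] mg [0.22] j 2
sim [ 0.7   0.47 -0.34  1.92 -0.69  0.88  0.44] mg [0.35] j 5
sim [ 0.61  0.66 -0.41  1.97 -0.78  0.6   0.53] mg [0.26] j 5
```

Run:
```python
from plan import *
m=rot(65,38).as_matrix();b=np.array([599,-48,50.])
plan([([490,-90,340],rot(30,36)),([490,40,270],rot(30,0))],0,step=35,ang=6)
```

```text
[[[0, 0.009, -0.002, -0.002, -4.4, 0.1, 5.8], [0, 0.008, -0.003, -0.002, -4.4, 0.1, 5.8], [0, 0.008, -0.004, -0.003, -4.3, 0.1, 5.8], [0, 0.008, -0.004, -0.003, -4.4, 0.1, 5.8], [0, 0.007, -0.005, -0.003, -4.3, 0.1, 5.8]]]
[[[0, 0.007, -0.005, -0.004, -4.4, 0.1, 5.8], [0, 0.006, -0.006, -0.004, -4.3, 0.1, 5.8], [0, 0.005, -0.006, -0.004, -4.4, 0.1, 5.8], [0, 0.005, -0.006, -0.005, -4.3, 0.1, 5.8], [0, 0.004, -0.007, -0.006, -4.4, 0.1, 5.8]]]
[[[0, 0.004, -0.006, -0.006, -4.3, 0.1, 5.7], [0, 0.003, -0.006, -0.006, -4.4, 0.1, 5.8], [0, 0.002, -0.019, 0.016, 0.0, -6.0, -0.0], [0, 0.004, -0.019, 0.015, 0.0, -6.0, -0.0], [0, 0.005, -0.019, 0.015, 0.0, -6.0, -0.0]]]
[[[0, 0.007, -0.019, 0.015, 0.0, -6.0, -0.0], [0, 0.008, -0.019, 0.014, 0.0, -6.0, -0.0], [0, 0.009, -0.018, 0.012, 0.0, -6.0, -0.0]]]
18 [490.1  40.  270.2]
```

Call:
arm_command([
  [[0,0.009,-0.002,-0.002,-4.4,0.1,5.8],[0,0.008,-0.003,-0.002,-4.4,0.1,5.8],[0,0.008,-0.004,-0.003,-4.3,0.1,5.8],[0,0.008,-0.004,-0.003,-4.4,0.1,5.8],[0,0.007,-0.005,-0.003,-4.3,0.1,5.8]],
])

```text
t: 13.3
eef_pos: [523.4, -118.7, 292.0]
eef_rot: [-2.039, -1.703, -0.639]
wrist_force: [0.0, -0.6, -0.3]
gripper_width: 86.7
```

Call:
arm_command([
  [[0,0.007,-0.005,-0.004,-4.4,0.1,5.8],[0,0.006,-0.006,-0.004,-4.3,0.1,5.8],[0,0.005,-0.006,-0.004,-4.4,0.1,5.8],[0,0.005,-0.006,-0.005,-4.3,0.1,5.8],[0,0.004,-0.007,-0.006,-4.4,0.1,5.8]],
])

```text
t: 13.8
eef_pos: [499.3, -98.3, 327.1]
eef_rot: [-2.587, -1.038, -0.832]
wrist_force: [0.0, 0.2, 0.5]
gripper_width: 86.6
```

Call:
arm_command([
  [[0,0.004,-0.006,-0.006,-4.3,0.1,5.7],[0,0.003,-0.006,-0.006,-4.4,0.1,5.8],[0,0.002,-0.019,0.016,0,-6,0],[0,0.004,-0.019,0.015,0,-6,0],[0,0.005,-0.019,0.015,0,-6,0]],
])

```text
t: 14.3
eef_pos: [490.8, -23.6, 307.0]
eef_rot: [-2.929, -0.777, -0.459]
wrist_force: [-0.2, -0.6, -0.5]
gripper_width: 86.8
```

Call:
arm_command([
  [[0,0.007,-0.019,0.015,0,-6,0],[0,0.008,-0.019,0.014,0,-6,0],[0,0.009,-0.018,0.012,0,-6,0],[0,0,0,0,0,0,0],[0,0,0,0,0,0,0]],
])

```text
t: 14.8
eef_pos: [491.1, 41.7, 270.3]
eef_rot: [3.035, 0.809, -0.005]
wrist_force: [-0.1, -0.8, -0.0]
gripper_width: 86.8
```

Run:
```python
from chk import *
st()
m=rot(65,38).as_matrix();b=np.array([599,-48,50.]);pre=b-112*m[:,2]+[0,0,20]
chk([(pre,rot(65,38),30),(b+8*m[:,2],rot(65,38),12)])
plan([(pre,rot(65,38))],0,step=35,ang=6)
```

```text
14.8 [491.1  41.7 270.3] x [ 0.867  0.498 -0.003] z [-0.003 -0.001 -1.   ] F [-0.1 -0.8 -0. ] w 86.8 q [ 0.01  0.15 -0.2   1.9   0.03  1.1  -1.25]
sim [ 0.69  0.47 -0.33  1.92 -0.7   0.88  0.44] mg [0.34] j 5
sim [ 0.61  0.66 -0.4   1.97 -0.79  0.6   0.54] mg [0.25] j 5
[[[0, -0.001, 0.024, 0.016, 1.7, 5.3, -4.8], [0, -0.005, 0.025, 0.015, 1.6, 5.3, -4.8], [0, -0.008, 0.025, 0.014, 1.7, 5.3, -4.9], [0, -0.011, 0.024, 0.012, 1.6, 5.3, -4.8], [0, -0.014, 0.023, 0.01, 1.7, 5.3, -4.9]]]
[[[0, -0.017, 0.023, 0.008, 1.7, 5.2, -4.8], [0, -0.019, 0.021, 0.006, 1.6, 5.2, -4.9]]]
7 [ 570.2 -110.4  158.8]
```

Call:
arm_command([
  [[0,-0.001,0.024,0.016,1.7,5.3,-4.8],[0,-0.005,0.025,0.015,1.6,5.3,-4.8],[0,-0.008,0.025,0.014,1.7,5.3,-4.9],[0,-0.011,0.024,0.012,1.6,5.3,-4.8],[0,-0.014,0.023,0.01,1.7,5.3,-4.9]],
])

```text
t: 15.3
eef_pos: [535.7, -53.6, 203.4]
eef_rot: [-2.595, -1.235, -0.502]
wrist_force: [1.0, 0.8, -0.0]
gripper_width: 87.1
```

Call:
arm_command([
  [[0,-0.017,0.023,0.008,1.7,5.2,-4.8],[0,-0.019,0.021,0.006,1.6,5.2,-4.9],[0,0,0,0,0,0,0],[0,0,0,0,0,0,0]],
])

```text
t: 15.7
eef_pos: [551.5, -95.0, 174.4]
eef_rot: [-2.38, -1.367, -0.675]
wrist_force: [0.5, 1.6, 0.2]
gripper_width: 87.4
```

Run:
```python
from chk import *
from bench import viewer
import cv2,pickle
st()
m=rot(65,38).as_matrix();b=np.array([599,-48,50.])
chk([(b+8*m[:,2],rot(65,38),12)])
c=viewer.read_camera("wrist"); pickle.dump(c,open("pics/wrist2.pkl","wb")); cv2.imwrite("pics/w2.png",c["pixels"][:,:,::-1])
```

```text
15.7 [551.5 -95.  174.4] x [0.432 0.721 0.542] z [ 0.242  0.486 -0.84 ] F [0.5 1.6 0.2] w 87.4 q [ 0.6   0.38 -0.26  1.96 -0.65  0.86  0.28]
sim [ 0.61  0.66 -0.4   1.97 -0.79  0.61  0.54] mg [0.25] j 5
```

View pics/w2.png

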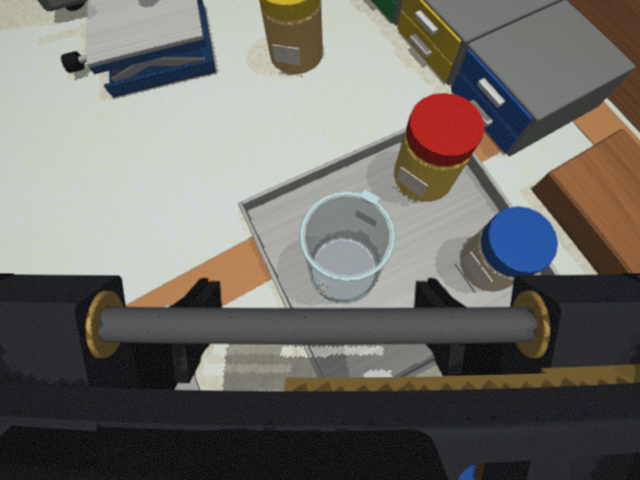

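The wrist view shows the beaker rim ellipse centred at (347,238). Its pouring lip is at (370,197), off the grip axis, and the jars are clear of the jaws.

Run:
```python
from chk import *
from h import *
c=pickle.load(open("pics/wrist2.pkl","rb"))
print(at(c,(347,238),96), at(c,(344,279),5), at(c,(445,128),89), tri((c,(347,238)),("scene",(317.5,274)),("side",(345,256.5))))
```

```text
[595.6 -51.1  96. ] [593.1 -56.5   5. ] [706.4 -11.1  89. ] (array([597.4, -49.1,  93.8]), [1.8, 2.9, 2.6])
```

Run:
```python
from chk import *
m=rot(65,38).as_matrix();b=np.array([597,-50,50.])
plan([(b-105*m[:,2],rot(65,38)),(b+8*m[:,2],rot(65,38))],0,step=22,ang=6)
```

```text
[[[0, -0.013, 0.012, 0.016, 0.5, 2.5, -2.4], [0, -0.015, 0.012, 0.016, 0.5, 2.5, -2.4], [0, 0.0, 0.0, 0.019, -0.0, 0.0, 0.0], [0, 0.0, 0.0, 0.019, -0.0, 0.0, 0.0], [0, 0.0, 0.0, 0.019, -0.0, 0.0, 0.0]]]
[[[0, 0.0, 0.0, 0.019, -0.0, 0.0, 0.0], [0, 0.0, 0.0, 0.018, -0.0, 0.0, 0.0], [0, 0.0, 0.0, 0.019, -0.0, 0.0, 0.0]]]
8 [599.  -45.3  43.4]
```

Call:
arm_command([
  [[0,-0.013,0.012,0.016,0.5,2.5,-2.4],[0,-0.015,0.012,0.016,0.5,2.5,-2.4],[0,0,0,0,0,0,0],[0,0,0,0,0,0,0]],
])

```text
t: 16.15
eef_pos: [570.1, -105.4, 133.3]
eef_rot: [-2.255, -1.444, -0.776]
wrist_force: [-0.2, 0.7, 0.6]
gripper_width: 87.3
```

Run:
```python
from chk import *
st()
m=rot(65,38).as_matrix();b=np.array([597,-50,50.])
plan([(b-105*m[:,2],rot(65,38)),(b+8*m[:,2],rot(65,38))],0,step=19,ang=6)
```

```text
16.15 [ 570.1 -105.4  133.3] x [0.33  0.716 0.616] z [ 0.257  0.559 -0.788] F [-0.2  0.7  0.6] w 87.3 q [ 0.68  0.51 -0.31  1.93 -0.72  0.84  0.49]
[[[0, -0.003, 0.001, -0.001, -0.2, 0.0, 0.2], [0, 0.0, -0.0, 0.019, -0.0, 0.0, 0.0], [0, 0.0, -0.0, 0.019, -0.0, 0.0, 0.0], [0, 0.0, -0.0, 0.019, -0.0, 0.0, 0.0], [0, 0.0, -0.0, 0.019, -0.0, 0.0, 0.0]]]
[[[0, 0.0, -0.0, 0.018, -0.0, 0.0, 0.0], [0, 0.0, -0.0, 0.019, -0.0, 0.0, 0.0]]]
7 [599.2 -45.5  43.1]
```

Call:
arm_command([
  [[0,-0.003,0.001,-0.001,-0.2,0,0.2],[0,0,0,0.019,0,0,0],[0,0,0,0.019,0,0,0],[0,0,0,0.019,0,0,0],[0,0,0,0.019,0,0,0]],
])

```text
t: 16.65
eef_pos: [590.5, -66.0, 72.9]
eef_rot: [-2.26, -1.443, -0.78]
wrist_force: [0.3, -0.3, -0.2]
gripper_width: 86.9
```

Call:
arm_command([
  [[0,0,0,0.018,0,0,0],[0,0,0,0.019,0,0,0],[0,0,0,0,0,0,0],[0,0,0,0,0,0,0]],
])

```text
t: 17.05
eef_pos: [599.7, -46.1, 43.6]
eef_rot: [-2.26, -1.441, -0.779]
wrist_force: [1.0, -0.4, 0.4]
gripper_width: 86.9
```

Run:
```python
from chk import *
from bench import viewer
import cv2
st()
c=viewer.read_camera("wrist"); d=viewer.read_camera("side")
o=np.zeros((300,800,3),np.uint8); o[:,:400]=cv2.resize(c["pixels"][:,:,::-1],(400,300)); o[:,400:]=cv2.resize(d["pixels"][200:320,280:440,::-1],(400,300)); cv2.imwrite("pics/c5.png",o)
```

```text
17.05 [599.7 -46.1  43.6] x [0.332 0.715 0.616] z [ 0.261  0.558 -0.788] F [ 1.  -0.4  0.4] w 86.9 q [ 0.6   0.66 -0.38  1.97 -0.8   0.61  0.56]
```

View pics/c5.png

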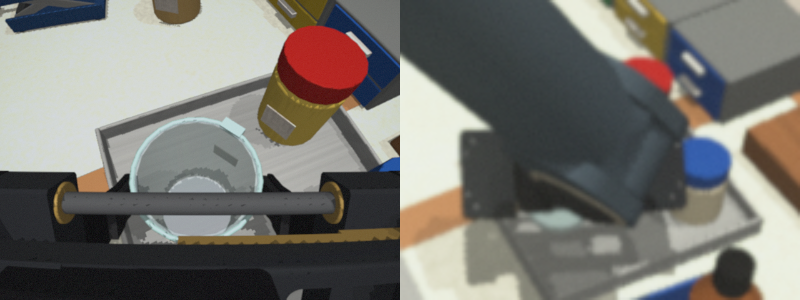

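c5: the beaker sits between the fingers, centred (rim 131–262, finger mid about 199). Closing step by step.

Call:
arm_command([
  [[0.1,0,0,0,0,0,0],[0.18,0,0,0,0,0,0],[0.22,0,0,0,0,0,0],[0.24,0,0,0,0,0,0],[0.26,0,0,0,0,0,0]],
])

```text
t: 17.65
eef_pos: [599.4, -46.5, 42.3]
eef_rot: [-2.26, -1.439, -0.779]
wrist_force: [-0.2, -0.7, -0.4]
gripper_width: 65.9
```

Call:
arm_command([
  [[0.28,0,0,0,0,0,0],[0.29,0,0,0,0,0,0],[0.3,0,0,0,0,0,0],[0.32,0,0,0,0,0,0],[0.34,0,0,0,0,0,0]],
])

```text
t: 18.15
eef_pos: [599.3, -46.3, 42.3]
eef_rot: [-2.26, -1.439, -0.778]
wrist_force: [-0.5, -0.2, 0.6]
gripper_width: 62.4
```

Call:
arm_command([
  [[0.36,0,0,0,0,0,0],[0.38,0,0,0,0,0,0],[0.4,0,0,0,0,0,0],[0.45,0,0,0,0,0,0],[0.5,0,0,0,0,0,0]],
])

```text
t: 18.65
eef_pos: [599.5, -46.5, 42.3]
eef_rot: [-2.26, -1.439, -0.779]
wrist_force: [0.5, 0.8, -0.6]
gripper_width: 62.3
```

Call:
arm_command([
  [[0.5,0.001,0,-0.002,0,0,0],[0.5,0.003,0,-0.004,0,0,0],[0.5,0.006,0,-0.008,0,0,0],[0.5,0.009,0,-0.012,0,0,0],[0.5,0.009,0,-0.012,0,0,0]],
])

```text
t: 19.15
eef_pos: [599.0, -47.6, 91.1]
eef_rot: [-2.26, -1.44, -0.779]
wrist_force: [1.7, -0.5, -1.3]
gripper_width: 62.4
```

Call:
arm_command([
  [[0.5,0.011,0,-0.014,0,0,0],[0.5,0.011,0,-0.014,0,0,0],[0.5,0.006,0,-0.008,0,0,0],[0.5,0,0,0,0,0,0]],
])

```text
t: 19.55
eef_pos: [599.8, -47.9, 137.3]
eef_rot: [-2.261, -1.442, -0.782]
wrist_force: [0.9, -0.4, -1.0]
gripper_width: 61.9
```

Run:
```python
from chk import *
st()
l=38;hl=76
ml=rot(hl,l).as_matrix();u=np.r_[np.cos(np.radians(hl)),np.sin(np.radians(hl)),0];g=np.array([553,287.5,99.+20])
W=[([515,70,170],rot(70,l)),(g+8*ml[:,2]+[0,0,10]-120*u,rot(hl,l)),(g+8*ml[:,2],rot(hl,l)),(g+8*ml[:,2]-[0,0,25],rot(hl,l))]
chk([(P,r,10) for P,r in W])
plan(W[:2],0.5,step=25,ang=5)
```

```text
19.55 [599.8 -47.9 137.3] x [0.331 0.715 0.616] z [ 0.263  0.557 -0.788] F [ 0.9 -0.4 -1. ] w 61.9 q [ 0.58  0.51 -0.34  1.93 -0.75  0.77  0.41]
sim [ 0.51  0.32 -0.44  2.14 -0.83  0.71  0.39] mg [0.21] j 5
sim [ 0.34  0.44 -0.52  2.13 -0.86  0.54  0.38] mg [0.18] j 5
sim [ 0.11  0.51 -0.52  2.04 -0.86  0.41  0.21] mg [0.17] j 5
sim [ 0.13  0.56 -0.55  2.05 -0.89  0.35  0.26] mg [0.14] j 6
[[[0.5, 0.013, -0.021, 0.003, 0.5, 0.0, -0.6], [0.5, 0.013, -0.021, 0.003, 0.6, 0.0, -0.6], [0.5, 0.013, -0.021, 0.003, 0.5, -0.0, -0.7], [0.5, 0.013, -0.021, 0.004, 0.6, 0.0, -0.6], [0.5, 0.014, -0.02, 0.004, 0.5, -0.0, -0.7]]]
[[[0.5, 0.014, -0.02, 0.004, 0.6, 0.0, -0.6], [0.5, 0.01, -0.005, 0.02, 0.7, -0.0, -0.9], [0.5, 0.011, -0.005, 0.02, 0.7, -0.0, -1.0], [0.5, 0.01, -0.005, 0.02, 0.8, 0.0, -0.9], [0.5, 0.011, -0.004, 0.02, 0.7, -0.0, -1.0]]]
[[[0.5, 0.011, -0.003, 0.021, 0.8, -0.0, -0.9]]]
11 [525.6 176.2 122.8]
```

Call:
arm_command([
  [[0.5,0.013,-0.021,0.003,0.5,0,-0.6],[0.5,0.013,-0.021,0.003,0.6,0,-0.6],[0.5,0.013,-0.021,0.003,0.5,0,-0.7],[0.5,0.013,-0.021,0.004,0.6,0,-0.6],[0.5,0.014,-0.02,0.004,0.5,0,-0.7]],
])

```text
t: 20.05
eef_pos: [526.9, 51.7, 162.1]
eef_rot: [-2.193, -1.51, -0.752]
wrist_force: [-0.2, 0.1, -1.0]
gripper_width: 62.6
```

Call:
arm_command([
  [[0.5,0.014,-0.02,0.004,0.6,0,-0.6],[0.5,0.01,-0.005,0.02,0.7,0,-0.9],[0.5,0.011,-0.005,0.02,0.7,0,-1],[0.5,0.01,-0.005,0.02,0.8,0,-0.9],[0.5,0.011,-0.004,0.02,0.7,0,-1]],
])

```text
t: 20.55
eef_pos: [521.3, 156.1, 130.7]
eef_rot: [-2.101, -1.605, -0.721]
wrist_force: [0.4, -0.5, -0.5]
gripper_width: 61.9
```

Call:
arm_command([
  [[0.5,0,0,0,0,0,0],[0.5,0,0,0,0,0,0]],
])

```text
t: 20.75
eef_pos: [521.4, 155.2, 130.9]
eef_rot: [-2.101, -1.605, -0.721]
wrist_force: [0.3, -0.9, 0.1]
gripper_width: 62.2
```

Run:
```python
from chk import *
from bench import viewer
import cv2,pickle
st()
o=np.zeros((600,800,3),np.uint8)
for n,(x,y,X,Y,w,h,k) in {"wrist":(0,0,0,0,640,480,.625),"scene":(400,0,400,160,180,160,2.2),"side":(0,300,180,70,180,130,2.2)}.items():
    c=viewer.read_camera(n); pickle.dump(c,open(f"pics/{n}3.pkl","wb"))
    a=cv2.resize(c["pixels"][Y:Y+h,X:X+w,::-1],None,fx=k,fy=k,interpolation=cv2.INTER_CUBIC); o[y:y+a.shape[0],x:x+a.shape[1]]=a
cv2.imwrite("pics/c6.png",o)
```

```text
20.75 [521.4 155.2 130.9] x [0.208 0.76  0.616] z [ 0.158  0.595 -0.788] F [ 0.3 -0.9  0.1] w 62.2 q [ 0.38  0.43 -0.51  2.13 -0.85  0.57  0.39]
```

View pics/c6.png

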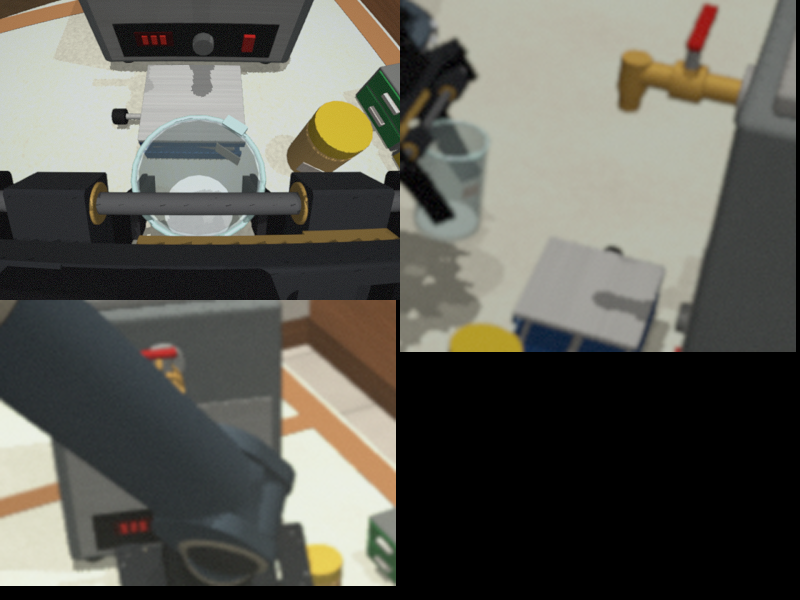

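c6: the beaker is held upright with its base ellipse at about (421,261) in scene, and the tap, platform and yellow-lid jar are clear. I'll calculate the offset between camera and tool coordinates from this.

Run:
```python
from chk import *
from h import *
c=pickle.load(open("pics/scene3.pkl","rb"));w=pickle.load(open("pics/wrist3.pkl","rb"))
print("base scene",at(c,(420.9,260.9),92.6),"rim wrist",at(w,(199/.625,176/.625),184.6),"rim scene right edge",at(c,(440.9,230),184.6))
print("spout in scene3",at(c,(400+(629-400)/2.2,160+108/2.2),250))
z=np.array([.158,.595,-.788]);print("tool axis",np.array([521.4,155.2,130.9])-8*z)
K=[(148,67),(240,67),(140,141),(245,146)]
for h in (45,53,60): print(h,[at(w,(a/.625,b/.625),h)[:2] for a,b in K])
```

```text
base scene [520.  152.1  92.6] rim wrist [520.5 150.3 184.6] rim scene right edge [538.7 184.9 184.6]
spout in scene3 [551.7 292.  250. ]
tool axis [520.136 150.44  137.204]
45 [array([506.6, 359.7]), array([624.8, 326.9]), array([478.4, 252.9]), array([591.5, 215.3])]
53 [array([506.7, 351.8]), array([621.1, 320.1]), array([479.4, 248.4]), array([588.9, 212.1])]
60 [array([506.9, 344.9]), array([617.9, 314.1]), array([480.4, 244.5]), array([586.6, 209.3])]
```

Run:
```python
from chk import *
r=R.from_rotvec(sense()["eef_rot"]);z=r.as_matrix()[:,2]
T=np.r_[np.array([553,289.5])+8*z[:2],113];
chk([(T,r,10),(T-[0,0,24],r,10)])
plan([(T,r),(T-[0,0,11],r)],0.5,step=14,ang=5)
```

```text
sim [ 0.1   0.51 -0.53  2.05 -0.88  0.39  0.19] mg [0.16] j 5
sim [ 0.12  0.56 -0.56  2.06 -0.9   0.34  0.25] mg [0.13] j 6
[[[0.5, 0.013, -0.001, 0.013, 0.0, 0.0, 0.0], [0.5, 0.013, -0.001, 0.013, 0.0, 0.0, 0.0], [0.5, 0.013, -0.001, 0.013, 0.0, 0.0, 0.0], [0.5, 0.013, -0.001, 0.013, 0.0, 0.0, 0.0], [0.5, 0.013, -0.001, 0.013, 0.0, 0.0, 0.0]]]
[[[0.5, 0.012, -0.0, 0.013, 0.0, 0.0, 0.0], [0.5, 0.013, -0.001, 0.013, 0.0, 0.0, 0.0], [0.5, 0.012, -0.0, 0.012, 0.0, 0.0, 0.0], [0.5, -0.006, -0.0, 0.009, 0.0, 0.0, 0.0]]]
9 [554.5 294.8 102.1]
```

Call:
arm_command([
  [[0.5,0.013,-0.001,0.013,0,0,0],[0.5,0.013,-0.001,0.013,0,0,0],[0.5,0.013,-0.001,0.013,0,0,0],[0.5,0.013,-0.001,0.013,0,0,0],[0.5,0.013,-0.001,0.013,0,0,0]],
])

```text
t: 21.4
eef_pos: [541.6, 243.6, 120.0]
eef_rot: [-2.104, -1.603, -0.723]
wrist_force: [0.0, -0.5, -1.4]
gripper_width: 62.4
```

Call:
arm_command([
  [[0.5,0.012,0,0.013,0,0,0],[0.5,0.013,-0.001,0.013,0,0,0],[0.5,0.012,0,0.012,0,0,0],[0.5,0,0,0,0,0,0],[0.5,0,0,0,0,0,0]],
])

```text
t: 21.9
eef_pos: [553.9, 294.2, 112.7]
eef_rot: [-2.103, -1.604, -0.722]
wrist_force: [-0.5, -1.3, -1.2]
gripper_width: 62.2
```

Run:
```python
from chk import *
st()
s=sense();r=R.from_rotvec(s["eef_rot"]);z=r.as_matrix()[:,2]; print("axis",s["eef_pos"]-8*z)
T=np.r_[np.array([553,289.5])+8*z[:2],103]
plan([(T,r)],0.5,step=5,ang=5)
print("10mm down in tool", r.inv().apply([0,0,-10]))
```

```text
21.9 [553.9 294.2 112.7] x [0.209 0.76  0.616] z [ 0.16   0.595 -0.788] F [-0.5 -1.3 -1.2] w 62.2 q [ 0.11  0.52 -0.52  2.04 -0.87  0.39  0.2 ]
axis [552.64135828 289.47115253 119.03209307]
[[[0.5, -0.003, 0.0, 0.004, 0.0, 0.0, 0.0], [0.5, -0.003, 0.0, 0.004, 0.0, 0.0, 0.0]]]
2 [553.9 294.4 102.7]
10mm down in tool [-6.15815122  0.02984952  7.87885033]
```

Call:
arm_command([
  [[0.5,-0.0015,0,0.002,0,0,0],[0.5,-0.0015,0,0.002,0,0,0],[0.5,-0.0015,0,0.002,0,0,0],[0.5,-0.0015,0,0.002,0,0,0],[0.5,0,0,0,0,0,0]],
])

```text
t: 22.4
eef_pos: [553.5, 295.0, 102.2]
eef_rot: [-2.102, -1.603, -0.72]
wrist_force: [0.3, -0.1, -0.5]
gripper_width: 62.4
```

Call:
arm_command([
  [[0.5,-0.0006,0,0.0008,0,0,0],[0.5,-0.0006,0,0.0008,0,0,0],[0.5,-0.0006,0,0.0008,0,0,0],[0.5,-0.0006,0,0.0008,0,0,0],[0.5,0,0,0,0,0,0]],
])

```text
t: 22.9
eef_pos: [553.7, 295.5, 98.6]
eef_rot: [-2.102, -1.604, -0.721]
wrist_force: [0.5, -0.1, -1.2]
gripper_width: 62.3
```

Call:
arm_command([
  [[0.5,-0.0005,0,0.0006,0,0,0],[0.5,-0.0005,0,0.0006,0,0,0],[0.5,0,0,0,0,0,0]],
])

```text
t: 23.2
eef_pos: [553.7, 295.4, 97.1]
eef_rot: [-2.102, -1.604, -0.721]
wrist_force: [-0.4, -0.5, -1.8]
gripper_width: 62.1
```

Call:
arm_command([
  [[0.5,-0.0005,0,0.0006,0,0,0],[0.5,-0.0005,0,0.0006,0,0,0],[0.5,0,0,0,0,0,0]],
])

```text
t: 23.5
eef_pos: [553.6, 295.3, 95.5]
eef_rot: [-2.102, -1.604, -0.721]
wrist_force: [-0.5, 1.1, -1.9]
gripper_width: 62.6
```

Call:
arm_command([
  [[0.5,-0.0005,0,0.0006,0,0,0],[0.5,-0.0005,0,0.0006,0,0,0],[0.5,0,0,0,0,0,0]],
])

```text
t: 23.8
eef_pos: [553.6, 295.3, 93.9]
eef_rot: [-2.102, -1.604, -0.721]
wrist_force: [0.6, 0.4, -0.7]
gripper_width: 62.0
```

Call:
arm_command([
  [[0.5,-0.0005,0,0.0006,0,0,0],[0.5,0,0,0,0,0,0],[0.5,0,0,0,0,0,0]],
])

```text
t: 24.1
eef_pos: [553.7, 295.3, 93.2]
eef_rot: [-2.102, -1.604, -0.721]
wrist_force: [0.2, -0.5, -1.7]
gripper_width: 62.2
```

Call:
arm_command([
  [[0.5,-0.0005,0,0.0006,0,0,0],[0.5,0,0,0,0,0,0]],
])

```text
t: 24.3
eef_pos: [553.8, 295.5, 93.0]
eef_rot: [-2.101, -1.604, -0.722]
wrist_force: [-1.3, -0.8, 3.1]
gripper_width: 62.6
```

Call:
arm_command([
  [[0.5,-0.0005,0,0.0006,0,0,0],[0.5,0,0,0,0,0,0]],
])

```text
t: 24.5
eef_pos: [553.8, 295.5, 92.9]
eef_rot: [-2.1, -1.604, -0.723]
wrist_force: [-3.8, -4.9, 9.4]
gripper_width: 62.4
```

Contact at z 93.0, so the platform is about 54.7 mm high. Easing off a little, then a check picture before release.

Call:
arm_command([
  [[0.5,0.0004,0,-0.0005,0,0,0],[0.5,0,0,0,0,0,0]],
])

```text
t: 24.7
eef_pos: [553.8, 295.5, 92.9]
eef_rot: [-2.101, -1.604, -0.722]
wrist_force: [-1.8, -2.5, 7.4]
gripper_width: 61.8
```

Run:
```python
from chk import *
from bench import viewer
import cv2,pickle
st()
o=np.zeros((600,800,3),np.uint8)
for n,(x,y,X,Y,w,h,k) in {"wrist":(0,0,0,0,640,480,.625),"scene":(400,0,430,160,130,170,3),"side":(0,300,180,70,180,130,2.2)}.items():
    c=viewer.read_camera(n); pickle.dump(c,open(f"pics/{n}4.pkl","wb"))
    a=cv2.resize(c["pixels"][Y:Y+h,X:X+w,::-1],None,fx=k,fy=k,interpolation=cv2.INTER_CUBIC); o[y:y+a.shape[0],x:x+a.shape[1]]=a
cv2.imwrite("pics/c7.png",o)
```

```text
24.7 [553.8 295.5  92.9] x [0.208 0.759 0.617] z [ 0.159  0.596 -0.787] F [-1.8 -2.5  7.4] w 61.8 q [ 0.12  0.56 -0.55  2.05 -0.89  0.35  0.25]
```

View pics/c7.png

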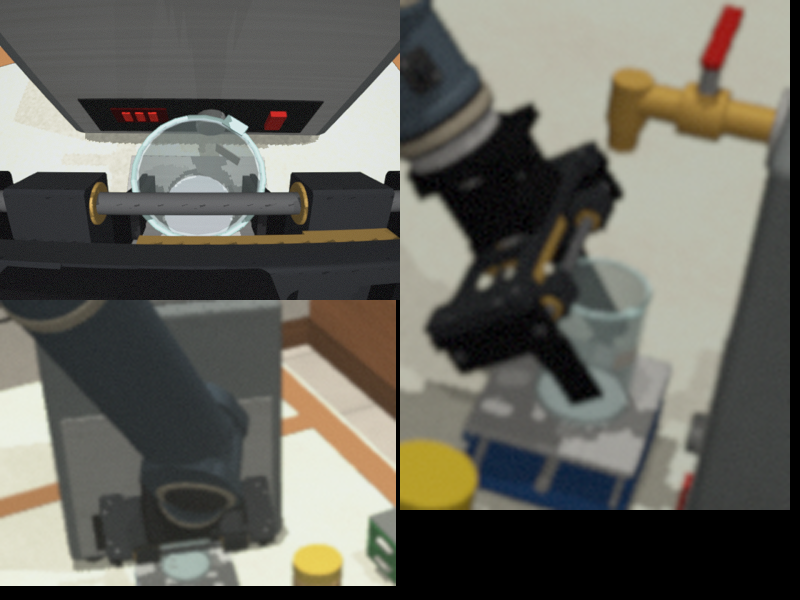

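c7: the beaker stands on the platform with its base ellipse centre at about (491,291) in scene, the gripper is clear of the tap, and nothing else is touched.

Call:
arm_command([
  [[0.5,0.0003,0,-0.0004,0,0,0],[0.5,0,0,0,0,0,0]],
])

```text
t: 25.05
eef_pos: [553.8, 295.5, 93.0]
eef_rot: [-2.101, -1.604, -0.722]
wrist_force: [-0.8, -1.3, 2.9]
gripper_width: 62.4
```

Run:
```python
from chk import *
from h import *
c=pickle.load(open("pics/scene4.pkl","rb"));w=pickle.load(open("pics/wrist4.pkl","rb"))
st()
print("base scene",at(c,(491.3,290.7),54.7),"rim wrist",at(w,(199/.625,176/.625),146.7),"spout scene",at(c,(430+(622-400)/3,160+146/3),250))
s=sense();r=R.from_rotvec(s["eef_rot"]);print(s["eef_pos"]-8*r.as_matrix()[:,2])
```

```text
25.05 [553.8 295.5  93. ] x [0.208 0.759 0.616] z [ 0.159  0.595 -0.787] F [-0.8 -1.3  2.9] w 62.4 q [ 0.12  0.56 -0.55  2.05 -0.89  0.35  0.25]
base scene [546.6 296.1  54.7] rim wrist [552.8 290.6 146.7] spout scene [550.3 291.9 250. ]
[552.4950089  290.73031502  99.26417802]
```

Run:
```python
from h import *
c=pickle.load(open("pics/scene4.pkl","rb"));E=np.linalg.inv(c["extrinsics"]);t=np.linspace(0,6.28,100)
for z,rr in((54.7,31),(146.7,31)):
    P=np.c_[552.5+rr*np.cos(t),290.7+rr*np.sin(t),t*0+z]
    px=cv2.projectPoints(P,cv2.Rodrigues(E[:3,:3])[0],E[:3,3],c["intrinsics"],c["dist"])[0][:,0]
    q=np.c_[400+(px[:,0]-430)*3,(px[:,1]-160)*3];print(z,q.min(0).round(),q.max(0).round())
```

```text
54.7 [528. 367.] [624. 428.]
146.7 [546. 257.] [646. 316.]
```

Both ellipse extents match the tool position within about 2 px, so the beaker is upright and centred. Releasing gently and backing out along the tool axis.

Call:
arm_command([
  [[0.28,0,0,0,0,0,0],[0.25,0,0,0,0,0,0],[0.2,0,0,0,0,0,0],[0.1,0,0,0,0,0,0],[0,0,0,0,0,0,0]],
])

```text
t: 25.55
eef_pos: [553.6, 295.1, 92.6]
eef_rot: [-2.102, -1.604, -0.721]
wrist_force: [0.1, 0.9, 0.3]
gripper_width: 78.2
```

Call:
arm_command([
  [[0,0,0,0,0,0,0],[0,0,0,0,0,0,0],[0,0,0,0,0,0,0],[0,0,0,0,0,0,0]],
])

```text
t: 25.95
eef_pos: [553.7, 295.3, 92.8]
eef_rot: [-2.102, -1.604, -0.721]
wrist_force: [-0.1, 0.3, 0.1]
gripper_width: 87.1
```

Run:
```python
from chk import *
st()
s=sense();r=R.from_rotvec(s["eef_rot"]);z=r.as_matrix()[:,2]
chk([(s["eef_pos"]-110*z,r,10),(s["eef_pos"]-110*z+[-20,-80,0],r,10)])
```

```text
25.95 [553.7 295.3  92.8] x [0.209 0.759 0.616] z [ 0.159  0.595 -0.788] F [-0.1  0.3  0.1] w 87.1 q [ 0.12  0.56 -0.55  2.05 -0.89  0.35  0.25]
sim [ 0.2   0.35 -0.48  2.07 -0.82  0.59  0.17] mg [0.15] j 5
sim [ 0.35  0.31 -0.46  2.11 -0.83  0.69  0.31] mg [0.21] j 5
```

Call:
arm_command([
  [[0,0,0,-0.005,0,0,0],[0,0,0,-0.01,0,0,0],[0,0,0,-0.015,0,0,0],[0,0,0,-0.02,0,0,0],[0,0,0,-0.02,0,0,0]],
])

```text
t: 26.45
eef_pos: [542.3, 252.8, 149.0]
eef_rot: [-2.102, -1.604, -0.722]
wrist_force: [-0.1, 0.6, -0.5]
gripper_width: 87.0
```

Call:
arm_command([
  [[0,0,0,-0.02,0,0,0],[0,0,0,-0.02,0,0,0],[0,-0.015,0,-0.015,0,0,0],[0,-0.015,0,-0.015,0,0,0],[0,-0.015,0,-0.015,0,0,0]],
])

```text
t: 26.95
eef_pos: [519.3, 167.6, 188.1]
eef_rot: [-2.102, -1.605, -0.723]
wrist_force: [0.4, -0.4, -0.3]
gripper_width: 86.9
```

Call:
arm_command([
  [[0,-0.015,0,-0.015,0,0,0],[0,-0.015,0,-0.015,0,0,0],[0,0,0,0,0,0,0],[0,0,0,0,0,0,0]],
])

```text
t: 27.35
eef_pos: [508.6, 127.9, 192.9]
eef_rot: [-2.103, -1.604, -0.722]
wrist_force: [0.2, 0.1, -0.2]
gripper_width: 87.1
```

Run:
```python
from chk import *
from bench import viewer
import cv2,pickle
st()
o=np.zeros((600,800,3),np.uint8)
for n,(x,y,X,Y,w,h,k) in {"wrist":(0,0,0,0,640,480,.625),"scene":(400,0,430,160,130,170,3),"side":(0,300,200,120,270,320,.93)}.items():
    c=viewer.read_camera(n); pickle.dump(c,open(f"pics/{n}5.pkl","wb"))
    a=cv2.resize(c["pixels"][Y:Y+h,X:X+w,::-1],None,fx=k,fy=k,interpolation=cv2.INTER_CUBIC); o[y:y+a.shape[0],x:x+a.shape[1]]=a
    if n=="scene": a=c["pixels"][220:340,140:285,::-1]; o[300:420,252:397]=a
cv2.imwrite("pics/c8.png",o)
```

```text
27.35 [508.6 127.9 192.9] x [0.209 0.759 0.616] z [ 0.16   0.595 -0.788] F [ 0.2  0.1 -0.2] w 87.1 q [ 0.4   0.29 -0.44  2.11 -0.81  0.74  0.33]
```

View pics/c8.png

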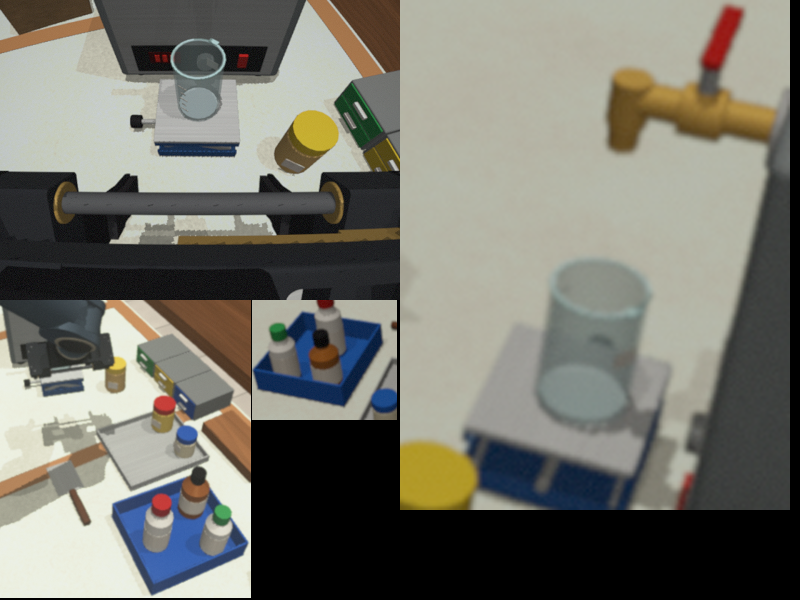

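c8: the beaker stands upright on the platform (rim centre about (496,256), base about (491,292) in scene, roughly 1–2 px from expected). The white bottle is upright in the crate's near half and everything else is in place. Handing in.

Run:
```python
from h import *
from bench import env
c=pickle.load(open("pics/scene5.pkl","rb"))
print(at(c,(496,255.7),146.7),at(c,(491,292),54.7))
print(env.finish_job())
```

```text
[553.4 292.1 146.7] [550.7 295.4  54.7]
the job is handed in; nothing more can be done
None
```

Both steps are done and the job is handed in at about 27.4 s of the 72 s allowed.

- **Bottle:** I lifted the white bottle by its cap and set it down upright in the free near half of the blue crate. Contact there was about 4 N.
- **Beaker:** I took it from the tray with the tool leaning 38°, using the fixed 30 N grip; the arm does not allow the suggested 20 to 25 N. I lowered it in steps of about 0.8 mm and felt the platform at about 54.7 mm. The force peaked at about 9 N, above the 2 to 3 N you asked for but below the 20 N limit. I eased it back to about 3 N before opening the jaws, then backed out along the tool axis.

**Last checks:**
- **Beaker position:** the final picture shows the beaker upright. Its rim centre is at about (553, 292) mm, against my spout estimate of about (553, 290).
- **Disagreement:** the base reads about (551, 295) in the scene camera, while the tool pose at release gives (552.5, 290.7). I take this as calibration and pixel-reading error, so the beaker should be centred to within a few millimetres.
- **Other things:** the other bottles, jars and spatula look unmoved. The robot is touching nothing and the wrist force reads close to zero.

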